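# Open the barber's blade safe by its combination dial

## Robot

A 6-joint arm with a two-finger parallel gripper is mounted at the origin on the work surface. World frame = base frame: x ahead of the robot, y to its left, z up, the work surface at z = 0. Lengths are in m, angles in degrees, forces in N, time in s.
With the tool pointing down it reaches from about 0.4 to 0.825 m from the base axis. Payload 7 kg.
Tool frame: the origin (TCP) lies on the centre line of the jaws, within the pads' length; the fingertips stand 17 mm ahead of it and the grasp point (between the pads) lies 2 mm behind it; y points along the fingers, z is the direction in which the jaws open and shut, and the axes are right-handed (so a half turn about y gives the same grasp; the last joint's range is limited). The gripper opens to 88 mm and grips with 3 to 60 N. Pads are 19 mm wide; open, the fingers measure 130 mm over their backs; the gripper's body (78 mm by 193 mm) begins 47 mm behind the grasp point.
Start: joints at [16.507, 20.546, 0.682, 0, -70.136, -16.507], TCP at [0.675, -0, 0.207] pointing down, gripper open.
Joint ranges: [-176.03, 176.03], [-82.01, 121.73], [-58.28, 71.71], [-173.87, 95.51], [-174.79, -0.11], [-173.66, 173.66]. Speed limits (degrees/s): [136.94, 136.94, 172.46, 180, 180, 180].

## Interface

Orientations are given as [roll, pitch, yaw] about the fixed x, y, z axes, in that order (R = Rz(yaw) Ry(pitch) Rx(roll)).
In Python, from plant import r, capture, camera_info gives the robot as it stands. The module is installed in compiled form; this text tells all that it offers.
- The arm moves only by the tool apply_moves, never from a script. Its argument "deltas" is a list of rows, each an object of numbers: "tx", "ty", "tz": the shift along the tool's x, y, z in m; "turn": the turn about the tool's y in rad; "gripper": the finger opening in m, from 0 to 0.0876. A call has 1 to 5 rows; each row is the pose to reach, as a shift and turn from the pose commanded when the call began, along the tool's axes at that moment; what a row does not reach only later rows make up. A row lasts 1/10 s, in which the tool goes at most 50 mm and 8.59 degrees, less where a joint would pass 70% of its speed; a pose out of reach is approached as far as the arm can. A call with a gripper value outside its range is refused whole. The fingers move at their own pace and stop on an object; "newtons" is the grip in N (left out, the last holds). Time passes only in rows, so rows that repeat a pose let the fingers close. It gives the time, the measured TCP pose, the force and the opening at its end, in the units of the state.
- r.get_state(): the state, without advancing time (a new reading comes with each control period).
- capture(name): name is "scene" or "side" or "wrist"; returns (picture, depth): 420x560x3 uint8, red, green, blue; 420x560 float32, m along the optical axis (not along the pixel's ray), 0 where there is no reading.
- camera_info(name): a dict with "K" (3x3 intrinsics, pixels), "eye" and "orientation" of the camera in the world; the wrist camera has in their place "tool_from_camera" (4x4, takes a point from camera to tool coordinates, whose origin is the TCP and whose axes are the tool frame's). Camera axes: x right, y up, looking along -z (the intrinsics and any distortion apply to the point x, -y, -z); pixel columns grow to the right and rows downward; lengths in m; the calibration is good to about 2 mm. A picture is of the moment at which its call begins: read the wrist's pose just before it. camera_info takes no time and is no camera call.
- r.close_job(): hands the job in, once; it reports no verdict.
The state is a dict: "time_s": time; "joints": joint angles; "qd": joint speeds; "joint_torque": joint torques, N m; "tcp_pos": TCP position; "eef_rot": TCP orientation; "contact_force": force on the tool from outside, world axes, zero at the start; "moment": the same for the moment, N m; "gripper_width": finger opening in m.
Only numpy, scipy, OpenCV 4.12 (cv2) and the standard library are available. Lean on these libraries where they do the work, as an engineer would, in place of code of your own. Each camera call takes 0.05 s, during which the arm holds its last target.

## Task

Open the steel blade safe on the barber's counter: turn its dial left (anticlockwise) to 4, the yellow mark, pause there a moment, then turn it right (clockwise) past zero until you feel the bolt drop in and stop the dial, somewhere between 1 and 4 on the right (the blue marks), without forcing it against the stop. Then slide the cover fully open towards the front by its brass handle and let go. Leave the other things on the counter where they are.

Things in the scene. Friction and masses are not known exactly. Their poses are not given: they have to be found in the camera images.
- lockbox: Dark steel safe, 170 mm deep (x), 300 mm long (y), 85 mm high, fixed. Origin: centre of its underside; z up; front faces -x. The +y end (120 mm) is the lock housing, flat top at z = 85 mm, dial axis at x = 0, y = 88 mm. The -y end is the compartment under a sliding cover (plate top at z = 91 mm); rails beside the cover rise to z = 96 mm.
- dial_grip (a point): Centre of the dial's knob, on its upright axis, 105 mm above the safe's underside. Knob: black ribbed cylinder, 42 mm across, from 93 to 117 mm above the underside, over a steel skirt 66 mm across. Grasp at any yaw. Site x points to the pointer, z up. Turns at 0.05 N m, or about 0.35 N m where it drags the tumbler. A grip of 20 to 30 N does not slip.
- dial_pointer (a point): Tip of the dial's pointer (white line on the knob's top, red bar on the skirt), 31 mm from the axis, 92 mm above the underside. Left is anticlockwise seen from above. On the way left, before 4, the dial picks up a hidden tumbler and carries it; at 4 left, within 5 degrees, it is right. It stays there when the dial goes back right or is let go.
- mark_zero (a point): Where dial_pointer lies at zero: at the broad red tick, on the dial's far side (+x of the safe). The black scale ring round the dial, radius 48 mm, has a tick every 10 degrees; one tick is one number, counted from zero to the left or to the right.
- mark_left4 (a point): Where dial_pointer lies at 4 left (40 degrees anticlockwise of zero), the yellow tick. If passed by more than 5 degrees, turn right to 7 right, which drags the tumbler back (heavy, 0.35 N m, but moving), then left to 4 again.
- mark_right4 (a point): Where dial_pointer lies at 4 right. Blue ticks: 1 and 4 right. With the tumbler right, a sprung bolt drops into the dial's gate on the way right and stops the dial, with 3 degrees of play. The gate's place is hidden and varies, between 1 and 4 right. Against the stop never load the dial with more than 0.4 N m; 0.25 N m is enough to feel it.
- cover_grip (a point): Centre of the cover's brass handle, 103 mm above the underside: an upright rib 14 mm thick (safe's x), 64 mm long (safe's y), from 91 to 115 mm above the underside. Pinch it across its thickness from above. Moves with the cover.
- cover (a joint): Cover travel in m: 0 shut, 0.09 fully open; it slides along the safe's -x (towards the front), with about 2.5 N of friction, and stays where it is left. Locked until the bolt has dropped.
- jar: Amber glass jar with a dark lid, 68 mm across, 50 mm high. Bystander. Origin: centre of its underside.
- bowl: White shaving bowl, 104 mm across, 50 mm high. Bystander. Origin: centre of its underside.
- tonic: Black upright bottle, 56 mm across, 125 mm high. Bystander. Origin: centre of its underside.
- clipper: Black and brass hair clipper lying down, 150 mm long (its x), 43 mm wide, 38 mm high. Bystander. Origin: centre of its underside.

How it is judged:
By the outcome, as a careful person would: the job done as asked, in the order asked, and still so for the second after the job is handed in, with the robot touching nothing.
It also fails if it takes over 67 s, if anything falls off the work surface, if the arm or the gripper's body presses on something with over 40 N, if the wrist force passes 120 N, or if a joint passes its speed limit or range.

## Working session

There is one attempt and no reset: what is moved stays moved. The work goes in short steps, Python scripts to look and compute and a tool call to move; the robot and the scene stay as the last step left them, time stands still between calls to the robot, and variables do not carry over. Pictures are saved under pics/ and viewed, and the job is handed in when it is done.

Besides the shell and the picture viewer there is one more tool, called after ">>>" as a command line: name --argument value ..., lists and objects as JSON in quotes. apply_moves: Moves the arm, as the interface text tells. Its arguments: {"type":"object","properties":{"deltas":{"type":"array","items":{"type":"object","properties":{"tx":{"type":"number"},"ty":{"type":"number"},"tz":{"type":"number"},"turn":{"type":"number"},"gripper":{"type":"number"}}}},"newtons":{"type":"number"}},"required":["deltas"]}

```bash
mkdir -p pics
python3 - <<'E'
from plant import r, capture, camera_info
import cv2,numpy as np
print(r.get_state())
for n in ("scene","side","wrist"):
    p,d=capture(n); cv2.imwrite(f"pics/a_{n}.png",p[:,:,::-1]); np.savez(f"a_{n}.npz",p=p,d=d); print(n,camera_info(n))
E
```

```text
{'time_s': 0.0, 'joints': array([ 1.65064356e+01,  2.05914401e+01,  6.34121307e-01, -2.06323902e-02,
       -7.01372890e+01, -1.65049862e+01]), 'qd': array([ 0.03092279,  0.07321312, -0.06922078, -0.11490397,  0.01604818,
       -0.03459623]), 'joint_torque': array([-8.00930356e-04, -5.82726967e+01,  2.93058443e+01,  6.99745238e+00,
        6.93249181e-03, -2.06530804e-04]), 'tcp_pos': array([ 6.74469949e-01, -3.44157992e-05,  2.06423704e-01]), 'eef_rot': array([-8.99037797e+01,  8.28405397e-03,  8.99944301e+01]), 'contact_force': array([-0.12722348, -0.09611679,  0.36862366]), 'moment': array([ 0.00894282,  0.01273443, -0.01525777]), 'gripper_width': 0.08762443013962413}
scene {'K': array([[503.94105172,   0.        , 277.1510524 ],
       [  0.        , 503.94105172, 201.90914   ],
       [  0.        ,   0.        ,   1.        ]]), 'eye': array([1.09581601, 0.50899051, 0.90584953]), 'orientation': array([ 43.07871891,   0.30748399, 132.63470653])}
side {'K': array([[545.26130648,   0.        , 287.82932743],
       [  0.        , 545.26130648, 212.10664096],
       [  0.        ,   0.        ,   1.        ]]), 'eye': array([0.29991046, 1.04617229, 0.86656543]), 'orientation': array([  54.36664649,    1.13765225, -168.57590614])}
wrist {'K': array([[300.63430492,   0.        , 275.43679408],
       [  0.        , 300.63430492, 206.46216296],
       [  0.        ,   0.        ,   1.        ]]), 'tool_from_camera': array([[-2.96999411e-04, -9.63787388e-01, -2.66671677e-01,
        -7.11339264e-02],
       [-4.50629366e-04,  2.66671790e-01, -9.63787297e-01,
        -1.77679175e-01],
       [ 9.99999854e-01, -1.66074171e-04, -5.13512264e-04,
        -9.11055967e-04],
       [ 0.00000000e+00,  0.00000000e+00,  0.00000000e+00,
         1.00000000e+00]])}
```

View pics/a_scene.png

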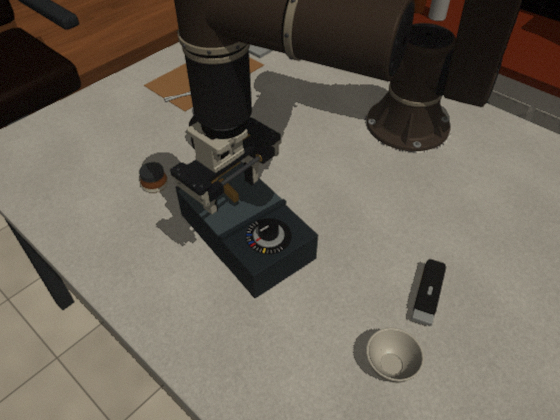

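View pics/a_side.png

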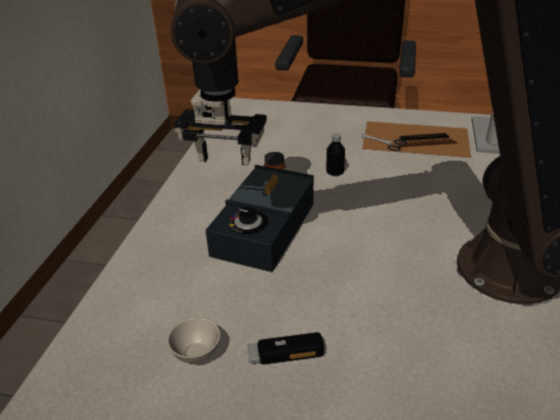

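View pics/a_wrist.png

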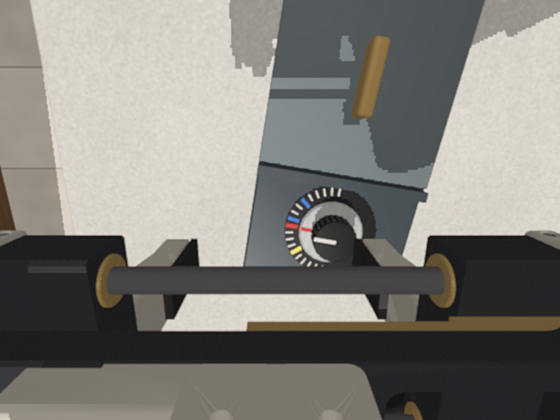

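```bash
cat > h.py <<'E'
import numpy as np,cv2
from scipy.spatial.transform import Rotation as Ro
def cam(n,ci,tcp=None,rot=None):
    if n=="wrist":
        T=np.array(ci["tool_from_camera"]); Rt=Ro.from_euler("xyz",rot,degrees=True).as_matrix()
        return ci["K"],Rt@T[:3,3]+tcp,Rt@T[:3,:3]
    return ci["K"],np.array(ci["eye"]),Ro.from_euler("xyz",ci["orientation"],degrees=True).as_matrix()
def ray(c,u,v,z):
    K,e,R=c; d=R@np.array([(u-K[0,2])/K[0,0],-(v-K[1,2])/K[1,1],-1]); return e+d*(z-e[2])/d[2]
def proj(c,p):
    K,e,R=c; q=R.T@(np.asarray(p)-e); return K[0,0]*q[0]/-q[2]+K[0,2], K[1,1]*-q[1]/-q[2]+K[1,2]
E
python3 - <<'E'
from plant import r,camera_info
from h import *
s=r.get_state()
for n,(x0,y0,x1,y1) in dict(scene=(170,170,330,300),side=(195,140,325,275),wrist=(230,20,440,270)).items():
    p=np.load(f"a_{n}.npz")["p"]; d=np.load(f"a_{n}.npz")["d"]
    k=5 if n!="wrist" else 2.4
    c=cv2.resize(p[y0:y1,x0:x1],None,fx=min(k,600/(y1-y0)),fy=min(k,600/(y1-y0)),interpolation=cv2.INTER_CUBIC); c=np.clip(c*1.6,0,255).astype(np.uint8)
    cv2.imwrite(f"pics/b_{n}.png",c[:600,:800,::-1])
    C=cam(n,camera_info(n),s["tcp_pos"],s["eef_rot"])
    hsv=cv2.cvtColor(p,cv2.COLOR_RGB2HSV)
    for nm,lo,hi,z in (("red",(0,150,90),(6,255,255),.087),("red2",(174,150,90),(180,255,255),.087),("yel",(22,150,120),(35,255,255),.087),("blue",(105,140,90),(125,255,255),.087),("brass",(10,110,60),(22,255,255),.115)):
        m=cv2.inRange(hsv,lo,hi); mm=np.zeros_like(m); mm[y0:y1,x0:x1]=m[y0:y1,x0:x1]
        k,l,st,ce=cv2.connectedComponentsWithStats(mm)
        for i in range(1,k):
            if st[i,4]>=3: print(n,nm,st[i],ce[i].round(1),ray(C,*ce[i],z).round(4))
E
```

```text
scene red [256 238   5   3   6] [257.8 239. ] [0.6403 0.029  0.087 ]
scene red [251 243   4   3   7] [252.7 244. ] [0.657  0.0304 0.087 ]
scene yel [263 248   2   5   7] [263.6 250.1] [0.6534 0.058  0.087 ]
scene blue [247 234   3   1   3] [248. 234.] [0.6446 0.0044 0.087 ]
scene blue [249 242   3   2   4] [249.8 242.2] [0.6578 0.0226 0.087 ]
scene brass [212 178   6   5  12] [214.8 179.8] [ 0.5987 -0.1444  0.115 ]
scene brass [219 179   4   3   6] [220.5 179.8] [ 0.5903 -0.1348  0.115 ]
scene brass [224 184  14  18  93] [231.2 191.7] [ 0.6    -0.0901  0.115 ]
side brass [264 163   5   3   8] [265.5 164.5] [ 0.6253 -0.1847  0.115 ]
side brass [270 165  14   3  24] [277.3 166.3] [ 0.5919 -0.1805  0.115 ]
side brass [265 175  11  20  64] [269.5 184.9] [ 0.5918 -0.0873  0.115 ]
side brass [229 224   5   3   8] [230.9 224.6] [0.6417 0.0921 0.115 ]
wrist red [286 223  12   6  53] [291.5 225.2] [0.6585 0.0314 0.087 ]
wrist red [302 228  10   4  19] [306.3 229.3] [0.6428 0.036  0.087 ]
wrist blue [301 198  10  11  51] [305.1 202.6] [0.6448 0.007  0.087 ]
wrist blue [288 216  11   7  41] [293.2 219.1] [0.6568 0.0248 0.087 ]
wrist brass [ 352   36   38   82 1658] [370.5  76.5] [ 0.5963 -0.1086  0.115 ]
wrist brass [426 254  14  13 143] [433.4 260.1] [0.5206 0.0579 0.115 ]
```

View pics/b_wrist.png

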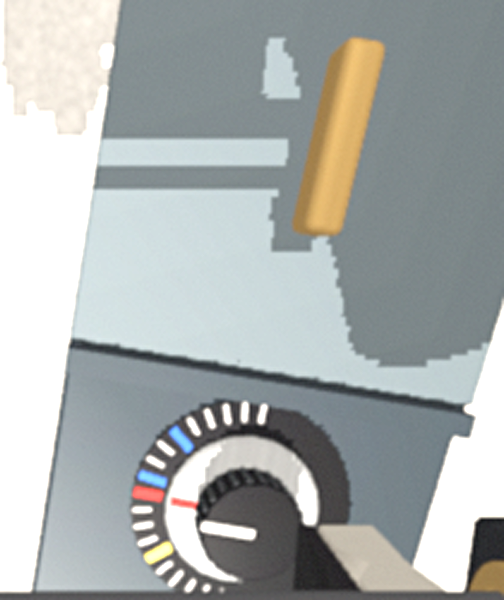

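View pics/b_side.png

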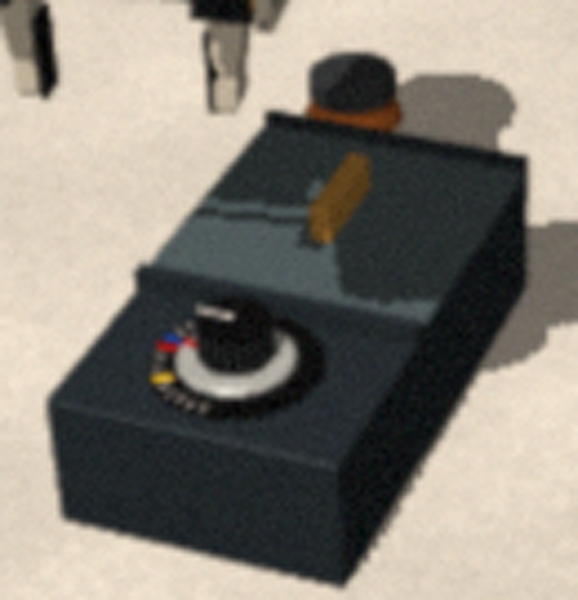

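View pics/b_scene.png

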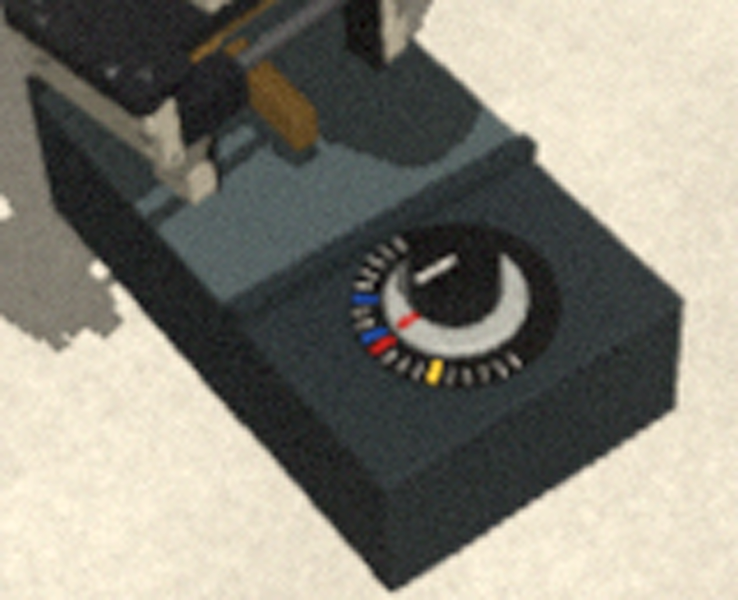

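>>> apply_moves --deltas '[{"tx":0.02,"ty":-0.02,"tz":0.02},{"tx":0.04,"ty":-0.04,"tz":0.04},{"tx":0.05,"ty":-0.06,"tz":0.055},{"tx":0.05,"ty":-0.06,"tz":0.055},{"tx":0.05,"ty":-0.06,"tz":0.055}]'

```text
invalid input at $.deltas[0]: expected keys tx, ty, tz, turn, gripper
```

```bash
cat > look.py <<'E'
import sys
from plant import r,camera_info,capture
from h import *
def look(tag,names=("wrist",)):
    for n in names:
        s=r.get_state(); p,d=capture(n); cv2.imwrite(f"pics/{tag}_{n}.png",p[:,:,::-1]); np.savez(f"{tag}_{n}.npz",p=p,d=d,tcp=s["tcp_pos"],rot=s["eef_rot"])
        print(s["time_s"],s["tcp_pos"].round(4),s["eef_rot"].round(2))
E
python3 -c "
from look import *
look('c',('wrist','scene','side'))
p=cv2.imread('pics/c_wrist.png'); cv2.imwrite('pics/c2.png',cv2.convertScaleAbs(cv2.resize(p[0:260,200:450],None,fx=2.3,fy=2.3,interpolation=2),alpha=1.3))"
```

```text
0.15 [ 0.6746 -0.      0.2066] [-8.993e+01  1.000e-02  9.000e+01]
0.2 [ 0.6747 -0.      0.2068] [-8.994e+01  1.000e-02  9.000e+01]
0.25 [ 0.6748 -0.      0.2069] [-8.996e+01  1.000e-02  9.000e+01]
```

View pics/c2.png

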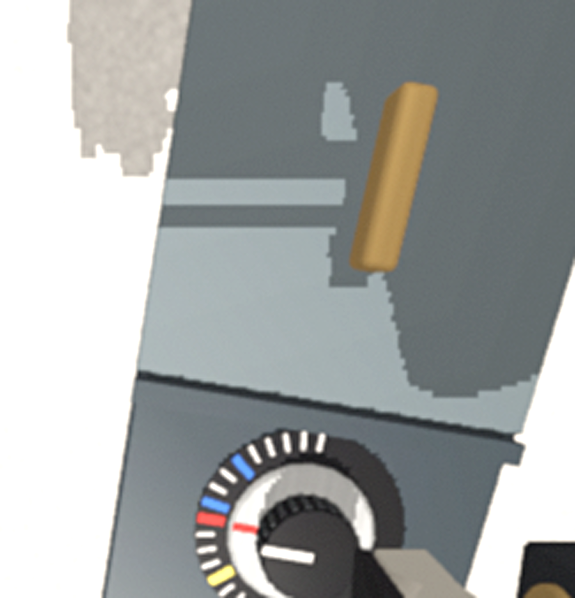

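All keys are needed; repeating the move with full rows.

>>> apply_moves --deltas '[{"tx":0.02,"ty":-0.02,"tz":0.02,"turn":0,"gripper":0.0876},{"tx":0.04,"ty":-0.04,"tz":0.04,"turn":0,"gripper":0.0876},{"tx":0.05,"ty":-0.06,"tz":0.055,"turn":0,"gripper":0.0876},{"tx":0.05,"ty":-0.06,"tz":0.055,"turn":0,"gripper":0.0876},{"tx":0.05,"ty":-0.06,"tz":0.055,"turn":0,"gripper":0.0876}]'

```text
time_s: 0.8
tcp_pos: [0.62, 0.0504, 0.2681]
eef_rot: [-90.1, -0.0, 90.0]
contact_force: [-0.6, -0.4, -1.3]
gripper_width: 0.0877
```

```bash
python3 -c "
from look import *
look('d',('wrist','scene','side'))
p=cv2.imread('pics/d_wrist.png'); cv2.imwrite('pics/d2.png',cv2.convertScaleAbs(cv2.resize(p[0:260,200:450],None,fx=2.3,fy=2.3,interpolation=2),alpha=1.3))"
```

```text
0.8 [0.62   0.0504 0.2681] [-9.008e+01 -5.000e-02  9.004e+01]
0.85 [0.6198 0.0501 0.2671] [-8.999e+01 -2.000e-02  9.001e+01]
0.9 [0.6198 0.0498 0.2666] [-8.994e+01  1.000e-02  8.999e+01]
```

View pics/d2.png

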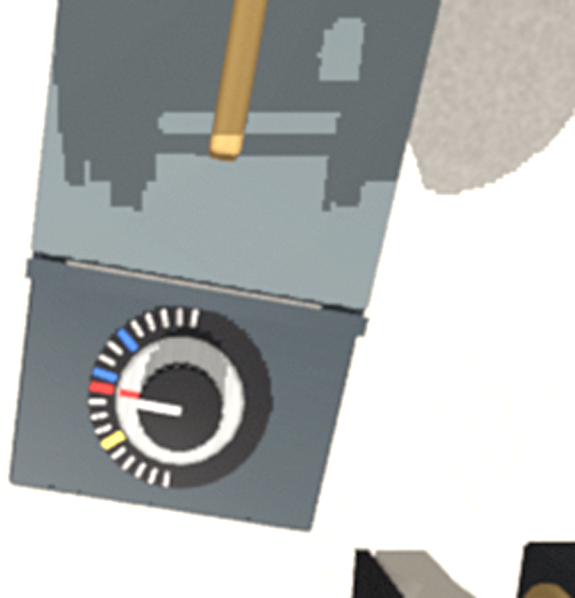

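```bash
cat > m.py <<'E'
from look import *
Z=np.load("d_wrist.npz"); p=Z["p"]; C=cam("wrist",camera_info("wrist"),Z["tcp"],Z["rot"])
hsv=cv2.cvtColor(p,cv2.COLOR_RGB2HSV)
roi=np.zeros(p.shape[:2],np.uint8); cv2.circle(roi,(278,172),41,255,-1)
# colour ticks
for nm,lo,hi in (("red",(0,130,80),(8,255,255)),("red",(172,130,80),(180,255,255)),("yel",(20,90,120),(35,255,255)),("blue",(100,130,90),(125,255,255))):
    m=cv2.inRange(hsv,lo,hi)&roi
    k,l,st,ce=cv2.connectedComponentsWithStats(m)
    for i in range(1,k):
        if st[i,4]>=5: print(nm,st[i,4],ce[i].round(1),ray(C,*ce[i],.087).round(4), "z92",ray(C,*ce[i],.092).round(4))
m=cv2.inRange(hsv,(0,0,150),(180,70,255))&roi
k,l,st,ce=cv2.connectedComponentsWithStats(m)
for i in range(1,k):
    if st[i,4]>=4: print("white",st[i],ce[i].round(1),ray(C,*ce[i],.087).round(4))
for nm,(u,v),z in (("FL",(10,484),.085),("FR",(310,530),.085)): print(nm,ray(C,u/2.3+200,v/2.3,z).round(4))
E
python3 m.py
python3 -c "
import cv2
p=cv2.imread('pics/d_wrist.png'); cv2.imwrite('pics/d3.png',cv2.resize(p[125:235,200:365],None,fx=4.8,fy=4.8,interpolation=0))"
```

```text
red 55 [243.9 168.2] [0.6587 0.0313 0.087 ] z92 [0.6582 0.0305 0.092 ]
red 19 [256.1 170.9] [0.6442 0.0345 0.087 ] z92 [0.6439 0.0337 0.092 ]
yel 55 [248.7 190.8] [0.6536 0.0589 0.087 ] z92 [0.6531 0.0578 0.092 ]
blue 45 [255.1 147.5] [0.6449 0.0069 0.087 ] z92 [0.6446 0.0065 0.092 ]
blue 42 [245.5 162.5] [0.6566 0.0245 0.087 ] z92 [0.6561 0.0238 0.092 ]
white [270 135   3   7  15] [271.1 137.9] [ 0.626  -0.0041  0.087 ]
white [277 135   2   6  12] [277.5 137.5] [ 0.6186 -0.0046  0.087 ]
white [283 135   3   6  12] [284.  137.5] [ 0.6111 -0.0046  0.087 ]
white [263 136   4   8  15] [264.9 139.3] [ 0.6333 -0.0025  0.087 ]
white [257 140   5   6  15] [259.1 142.5] [0.6402 0.0011 0.087 ]
white [247 149   6   5  15] [249.6 150.8] [0.6514 0.0107 0.087 ]
white [251 150  55  52 800] [275.2 179.2] [0.6212 0.0445 0.087 ]
white [243 154   7   5  16] [246.2 156.1] [0.6556 0.0169 0.087 ]
white [239 173   7   3  17] [241.9 174.2] [0.6613 0.0385 0.087 ]
white [240 179   7   3  14] [242.9 180.2] [0.6604 0.0458 0.087 ]
white [241 185   7   4  15] [244.1 186.3] [0.659  0.0533 0.087 ]
white [248 195   6   4  13] [250.8 196.8] [0.6511 0.0664 0.087 ]
white [253 198   5   6  13] [255.3 200.7] [0.6457 0.0714 0.087 ]
white [259 201   4   6  13] [260.6 203.8] [0.6392 0.0753 0.087 ]
white [265 204   3   6  13] [265.9 206.5] [0.6327 0.0787 0.087 ]
white [271 205   3   7  14] [271.9 207.9] [0.6253 0.0806 0.087 ]
FL [0.7098 0.0845 0.085 ]
FR [0.5453 0.1108 0.085 ]
```

View pics/d3.png

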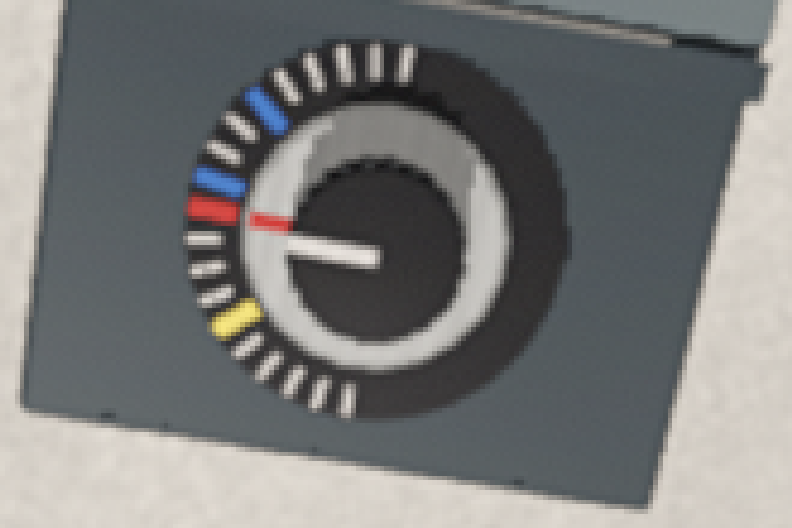

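```bash
cat > f.py <<'E'
from look import *
from scipy.optimize import least_squares
P=np.array([[.626,-.0041],[.6186,-.0046],[.6111,-.0046],[.6333,-.0025],[.6402,.0011],[.6514,.0107],[.6556,.0169],[.6613,.0385],[.6604,.0458],[.659,.0533],[.6511,.0664],[.6457,.0714],[.6392,.0753],[.6327,.0787],[.6253,.0806],[.6587,.0313],[.6536,.0589],[.6449,.0069],[.6566,.0245]])
f=lambda q:np.hypot(P[:,0]-q[0],P[:,1]-q[1])-q[2]
s=least_squares(f,[.617,.04,.043]); print(s.x.round(4),np.abs(s.fun).max())
a=np.degrees(np.arctan2(P[:,1]-s.x[1],P[:,0]-s.x[0])); a.sort(); print(a.round(1))
n=np.round((a-a[9])/10); z=(a-10*n); print(n,z.mean(),z.std())
c=s.x
# scene/side checks
for n,tag in (("scene","d"),("side","d"),("wrist","d")):
    Z=np.load(f"{tag}_{n}.npz"); C=cam(n,camera_info(n),Z["tcp"],Z["rot"])
    p=Z["p"].copy()
    for ang,rr,zz in ((0,0,.117),(z.mean(),.0425,.087),(z.mean()+40,.0425,.087),(z.mean()-40,.0425,.087)):
        t=np.radians(ang); u,v=proj(C,[c[0]+rr*np.cos(t),c[1]+rr*np.sin(t),zz]); print(n,ang,round(u,1),round(v,1))
Z=np.load("d_wrist.npz");C=cam("wrist",camera_info("wrist"),Z["tcp"],Z["rot"])
p=Z["p"]
# knob-top line ends & centre
o=np.array([200-.5+.5/4.8,125-.5+.5/4.8])
for px in ((380,256),(290,243)): u=np.array(px)/4.8+o; q=ray(C,*u,.117); print(q, np.degrees(np.arctan2(q[1]-c[1],q[0]-c[0])))
for px in ((251,218),(292,226)): u=np.array(px)/4.8+o; q=ray(C,*u,.0915); print(q, np.degrees(np.arctan2(q[1]-c[1],q[0]-c[0])))
# brass
hsv=cv2.cvtColor(p,cv2.COLOR_RGB2HSV)
for tag in("a","d"):
  Z=np.load(tag+"_wrist.npz"); p=Z["p"]; d=Z["d"]
  C=cam("wrist",camera_info("wrist"),*( (Z["tcp"],Z["rot"]) if tag=="d" else (np.array([.6745,0,.2066]),np.array([-89.93,0.01,90]))))
  hsv=cv2.cvtColor(p,cv2.COLOR_RGB2HSV); m=cv2.inRange(hsv,(8,80,60),(25,255,255)); m[125:]=0
  ys,xs=np.nonzero(m); 
  K,e,R=C; D=d[ys,xs]; W=(R@np.stack([(xs-K[0,2])/K[0,0]*D,-(ys-K[1,2])/K[1,1]*D,-D])).T+e
  print(tag,len(W),np.percentile(W[:,2],[5,50,95]))
  T=W[(W[:,2]>.110)]; print("top n",len(T)); r_=cv2.minAreaRect((T[:,:2]*1000).astype(np.float32)); print(r_, T[:,:2].mean(0))
  cv2.imwrite(f"pics/e_{tag}.png",cv2.resize(p[0:130,220:420,::-1],None,fx=4,fy=4,interpolation=0))
E
python3 f.py
```

```text
[0.6172 0.0384 0.0433] 0.0014993905266213955
[-98.1 -88.1 -78.3 -68.5 -58.3 -48.6 -38.9 -29.2 -19.4  -9.6   0.2   9.8
  19.7  29.4  39.6  49.2  59.2  69.   79.1]
[-9. -8. -7. -6. -5. -4. -3. -2. -1.  0.  1.  2.  3.  4.  5.  6.  7.  8.
  9.] -9.565521368420114 1.0324899241240557
scene 0 268.5 225.7
scene -9.565521368420114 252.3 244.8
scene 30.434478631579886 264.1 250.8
scene -49.565521368420114 248.5 234.4
side 0 247.1 211.6
side -9.565521368420114 231.9 218.3
side 30.434478631579886 230.7 225.5
side -49.565521368420114 240.4 212.8
wrist 0 278.8 178.6
wrist -9.565521368420114 243.6 168.2
wrist 30.434478631579886 248.5 191.6
wrist -49.565521368420114 255.2 146.7
[0.61725826 0.03765525 0.117     ] -83.39410163329802
[0.63795261 0.03466053 0.117     ] -10.074936986961244
[0.64882793 0.0327627  0.0915    ] -10.014482511403916
[0.63874585 0.03473296 0.0915    ] -9.524570989657866
a 1736 [0.09923525 0.1148866  0.116457  ]
top n 1415
((616.8848876953125, -88.71829986572266), (112.5845947265625, 48.67079162597656), 40.07182312011719) [ 0.59521349 -0.10827572]
d 986 [0.11201561 0.11502538 0.11643247]
top n 949
((600.174560546875, -77.50967407226562), (119.43141174316406, 16.046951293945312), 77.76336669921875) [ 0.59409715 -0.10614665]
```

View pics/d_scene.png

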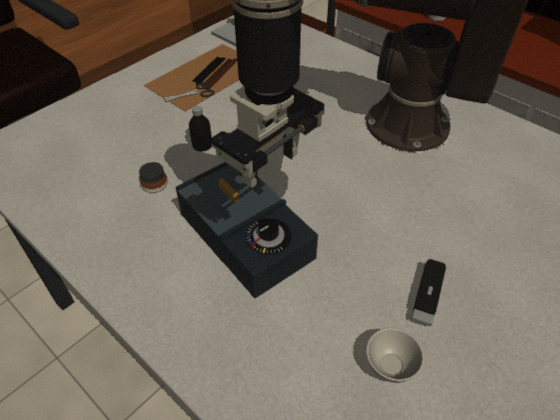

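>>> apply_moves --deltas '[{"tx":-0.0114,"ty":0,"tz":0.0026,"turn":-0.14,"gripper":0.0876},{"tx":-0.0114,"ty":0.02,"tz":0.0026,"turn":-0.28,"gripper":0.0876},{"tx":-0.0114,"ty":0.04,"tz":0.0026,"turn":-0.42,"gripper":0.0876},{"tx":-0.0114,"ty":0.06,"tz":0.0026,"turn":-0.56,"gripper":0.0876},{"tx":-0.0114,"ty":0.08,"tz":0.0026,"turn":-0.7,"gripper":0.0876}]' --newtons 25

```text
time_s: 1.45
tcp_pos: [0.6172, 0.0379, 0.1854]
eef_rot: [-89.9, -0.0, 130.4]
contact_force: [0.1, -0.7, -0.2]
gripper_width: 0.0875
```

>>> apply_moves --deltas '[{"tx":0,"ty":0.01,"tz":0,"turn":-0.12,"gripper":0.08},{"tx":0,"ty":0.02,"tz":0,"turn":-0.24,"gripper":0.08},{"tx":0,"ty":0.03,"tz":0,"turn":-0.35,"gripper":0.08},{"tx":0,"ty":0.03,"tz":0,"turn":-0.35,"gripper":0.08},{"tx":0,"ty":0.03,"tz":0,"turn":-0.35,"gripper":0.08}]'

```text
time_s: 1.95
tcp_pos: [0.6173, 0.0381, 0.1567]
eef_rot: [-89.9, -0.0, 149.9]
contact_force: [-0.1, -0.8, 0.3]
gripper_width: 0.0804
```

```bash
python3 -c "
from look import *
look('g',('wrist',))
S=cam('scene',camera_info('scene'))
for nm,u,v,z in (('tonicbase',201,148,0),('tonictop',197,109,.125),('jarbase',153,186,0),('bowl',392,372,0),('clip',430,290,0.038)): print(nm,ray(S,u,v,z).round(3))
p=cv2.imread('pics/g_wrist.png'); cv2.imwrite('pics/g2.png',cv2.convertScaleAbs(cv2.resize(p[100:330,180:420],None,fx=2.5,fy=2.5,interpolation=2),alpha=1.3))"
```

```text
1.95 [0.6173 0.0381 0.1567] [-8.9930e+01 -5.0000e-02  1.4994e+02]
tonicbase [ 0.468 -0.359 -0.   ]
tonictop [ 0.46  -0.362  0.125]
jarbase [ 0.648 -0.339  0.   ]
bowl [0.651 0.385 0.   ]
clip [0.473 0.35  0.038]
```

View pics/g2.png

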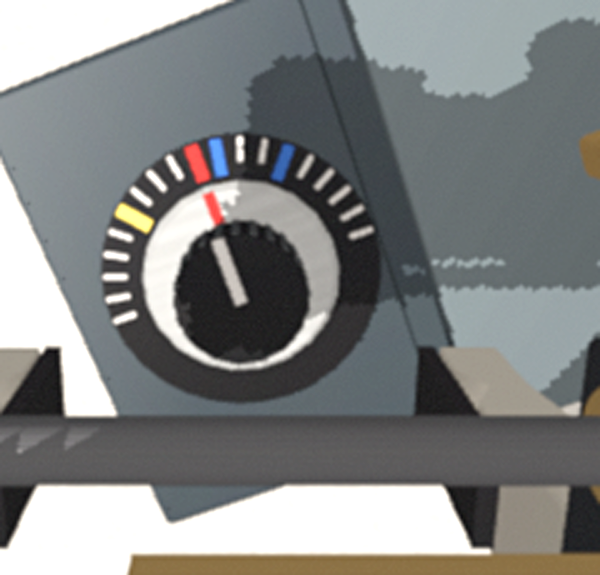

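>>> apply_moves --deltas '[{"tx":0,"ty":0.015,"tz":0,"turn":0,"gripper":0.08},{"tx":0,"ty":0.03,"tz":0,"turn":0,"gripper":0.08},{"tx":0,"ty":0.04,"tz":0,"turn":0,"gripper":0.08},{"tx":0,"ty":0.0437,"tz":0,"turn":0,"gripper":0.08},{"tx":0,"ty":0.0437,"tz":0,"turn":0,"gripper":0.08}]' --newtons 25

```text
time_s: 2.5
tcp_pos: [0.6173, 0.0385, 0.1135]
eef_rot: [-90.0, -0.0, 150.1]
contact_force: [0.1, 0.1, 0.3]
gripper_width: 0.08
```

>>> apply_moves --deltas '[{"tx":0,"ty":0,"tz":0,"turn":0,"gripper":0.05},{"tx":0,"ty":0,"tz":0,"turn":0,"gripper":0.046},{"tx":0,"ty":0,"tz":0,"turn":0,"gripper":0.043},{"tx":0,"ty":0,"tz":0,"turn":0,"gripper":0.036},{"tx":0,"ty":0,"tz":0,"turn":0,"gripper":0.036}]'

```text
time_s: 3.0
tcp_pos: [0.6175, 0.0386, 0.1139]
eef_rot: [-90.0, 0.0, 150.2]
contact_force: [-0.5, -0.4, -0.6]
gripper_width: 0.0456
```

>>> apply_moves --deltas '[{"tx":0,"ty":0,"tz":0,"turn":0,"gripper":0.036},{"tx":0,"ty":0,"tz":0,"turn":0,"gripper":0.036},{"tx":0,"ty":0,"tz":0,"turn":0,"gripper":0.036}]'

```text
time_s: 3.3
tcp_pos: [0.6174, 0.0386, 0.1137]
eef_rot: [-90.0, 0.0, 150.2]
contact_force: [-0.3, -0.8, 0.9]
gripper_width: 0.0362
```

```bash
python3 -c "
from look import *
look('i',('wrist',))
s=r.get_state(); print(s['moment'].round(3),s['contact_force'].round(2),s['gripper_width'])
p=cv2.imread('pics/i_wrist.png'); cv2.imwrite('pics/i2.png',cv2.convertScaleAbs(cv2.resize(p[100:330,180:420],None,fx=2.5,fy=2.5,interpolation=2),alpha=1.3))"
```

```text
3.3 [0.6174 0.0386 0.1137] [-90.     0.   150.16]
[-0.046  0.056 -0.005] [-0.09  0.27 -0.42] 0.036122563846598246
```

View pics/i2.png

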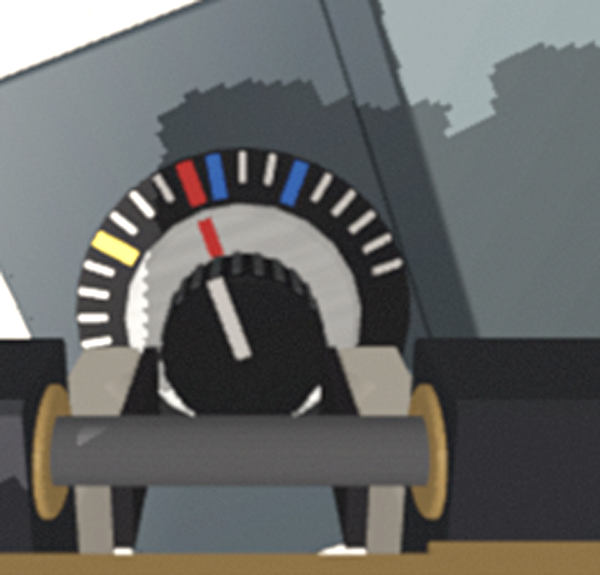

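>>> apply_moves --deltas '[{"tx":0,"ty":0,"tz":0,"turn":0,"gripper":0.025},{"tx":0,"ty":0,"tz":0,"turn":0,"gripper":0.025},{"tx":0,"ty":0,"tz":0,"turn":0,"gripper":0.025}]' --newtons 25

```text
time_s: 3.65
tcp_pos: [0.6174, 0.0386, 0.1136]
eef_rot: [-90.0, -0.0, 150.2]
contact_force: [-0.3, -0.4, 0.6]
gripper_width: 0.0254
```

```bash
python3 -c "
from look import *
look('j',('wrist','scene'))
s=r.get_state(); print(s['moment'].round(3),s['contact_force'].round(2),s['gripper_width'])
p=cv2.imread('pics/j_wrist.png'); a=cv2.convertScaleAbs(cv2.resize(p[160:330,180:420],None,fx=2.4,fy=2.4,interpolation=2),alpha=1.3)
p=cv2.imread('pics/j_scene.png'); b=cv2.convertScaleAbs(cv2.resize(p[170:270,210:330],None,fx=4,fy=4,interpolation=2),alpha=1.3)
cv2.imwrite('pics/j2.png',a);cv2.imwrite('pics/j3.png',b)"
```

```text
3.65 [0.6174 0.0386 0.1136] [-90.    -0.   150.16]
3.7 [0.6174 0.0386 0.1137] [-90.     0.   150.16]
[-0.119  0.03  -0.044] [-0.26 -0.11 -0.22] 0.025309576450242177
```

View pics/j2.png

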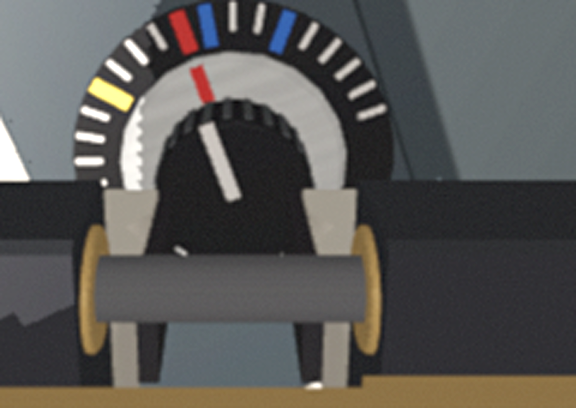

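View pics/j3.png

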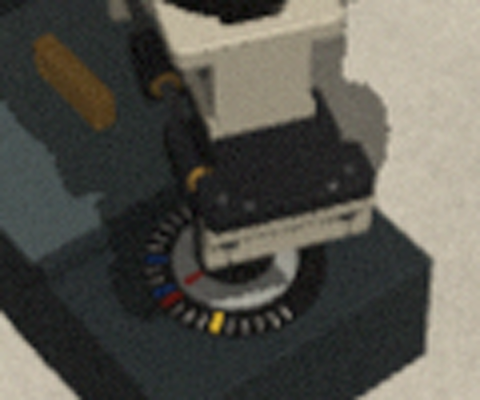

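```bash
python3 -c "
from look import *
look('k',('side',))
p=cv2.imread('pics/k_side.png'); b=cv2.convertScaleAbs(cv2.resize(p[120:250,180:310],None,fx=4.5,fy=4.5,interpolation=2),alpha=1.6)
cv2.imwrite('pics/k2.png',b)
d=np.load('j_wrist.npz')['d']; p=np.load('j_wrist.npz')['p']
Z=np.load('j_wrist.npz'); K,e,R=cam('wrist',camera_info('wrist'),Z['tcp'],Z['rot'])
Rt=Ro.from_euler('xyz',Z['rot'],degrees=True).as_matrix()
for v in (225,236,242,248,254,262):
  print(v)
  for u in range(216,336,4):
    D=d[v,u]; w=R@np.array([(u-K[0,2])/K[0,0]*D,-(v-K[1,2])/K[1,1]*D,-D])+e; t=Rt.T@(w-Z['tcp']); print(u,'z%.3f x%.3f tz%.3f'%(w[2],t[0],t[2]),end=' | ')
  print()
"
```

```text
3.75 [0.6174 0.0385 0.1137] [-90.    -0.   150.16]
225
216 z0.088 x-0.002 tz-0.043 | 220 z0.088 x-0.002 tz-0.041 | 224 z0.086 x-0.002 tz-0.038 | 228 z0.087 x-0.002 tz-0.035 | 232 z0.092 x-0.004 tz-0.031 | 236 z0.093 x-0.004 tz-0.028 | 240 z0.093 x-0.004 tz-0.026 | 244 z0.093 x-0.004 tz-0.023 | 248 z0.115 x-0.011 tz-0.018 | 252 z0.118 x-0.012 tz-0.015 | 256 z0.118 x-0.012 tz-0.013 | 260 z0.118 x-0.012 tz-0.010 | 264 z0.118 x-0.012 tz-0.008 | 268 z0.118 x-0.013 tz-0.005 | 272 z0.118 x-0.012 tz-0.003 | 276 z0.119 x-0.013 tz-0.001 | 280 z0.118 x-0.013 tz0.002 | 284 z0.117 x-0.012 tz0.004 | 288 z0.116 x-0.012 tz0.007 | 292 z0.117 x-0.012 tz0.009 | 296 z0.118 x-0.012 tz0.012 | 300 z0.117 x-0.012 tz0.014 | 304 z0.116 x-0.012 tz0.017 | 308 z0.103 x-0.007 tz0.021 | 312 z0.093 x-0.004 tz0.025 | 316 z0.094 x-0.004 tz0.027 | 320 z0.093 x-0.004 tz0.030 | 324 z0.089 x-0.003 tz0.034 | 328 z0.088 x-0.002 tz0.037 | 332 z0.087 x-0.002 tz0.040 | 
236
216 z0.206 x-0.039 tz-0.019 | 220 z0.205 x-0.039 tz-0.018 | 224 z0.088 x0.006 tz-0.038 | 228 z0.088 x0.006 tz-0.035 | 232 z0.092 x0.005 tz-0.032 | 236 z0.
[... 3551 characters left out ...]
.019 | 240 z0.153 x-0.005 tz-0.019 | 244 z0.164 x-0.010 tz-0.016 | 248 z0.164 x-0.010 tz-0.014 | 252 z0.141 x0.001 tz-0.014 | 256 z0.116 x0.013 tz-0.013 | 260 z0.119 x0.012 tz-0.011 | 264 z0.118 x0.012 tz-0.008 | 268 z0.117 x0.012 tz-0.006 | 272 z0.117 x0.013 tz-0.003 | 276 z0.117 x0.013 tz-0.001 | 280 z0.117 x0.012 tz0.002 | 284 z0.117 x0.013 tz0.004 | 288 z0.117 x0.012 tz0.007 | 292 z0.117 x0.013 tz0.010 | 296 z0.117 x0.013 tz0.012 | 300 z0.147 x-0.002 tz0.012 | 304 z0.164 x-0.010 tz0.012 | 308 z0.164 x-0.010 tz0.014 | 312 z0.167 x-0.011 tz0.016 | 316 z0.166 x-0.011 tz0.018 | 320 z0.167 x-0.012 tz0.019 | 324 z0.166 x-0.011 tz0.021 | 328 z0.209 x-0.032 tz0.015 | 332 z0.215 x-0.035 tz0.015 |
```

View pics/k2.png

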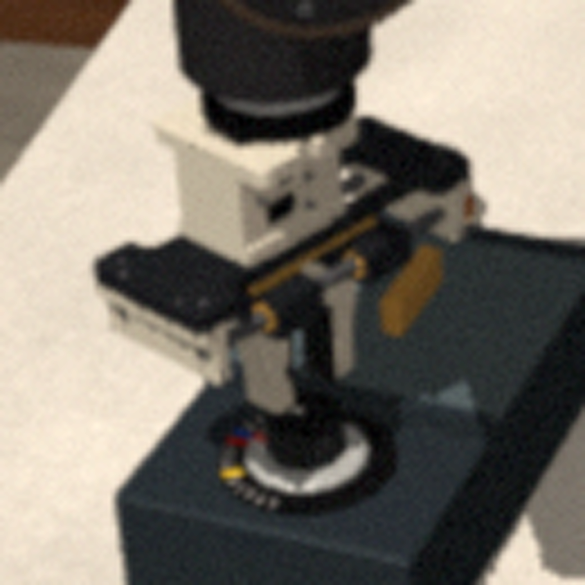

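>>> apply_moves --deltas '[{"tx":0,"ty":0,"tz":0,"turn":0,"gripper":0.07},{"tx":0,"ty":0,"tz":0,"turn":0,"gripper":0.07},{"tx":0,"ty":0,"tz":0,"turn":0,"gripper":0.07},{"tx":0,"ty":0,"tz":0,"turn":0,"gripper":0.07},{"tx":0,"ty":0,"tz":0,"turn":0,"gripper":0.07}]'

```text
time_s: 4.3
tcp_pos: [0.6174, 0.0386, 0.1137]
eef_rot: [-90.0, -0.0, 150.2]
contact_force: [0.2, 1.0, 0.2]
gripper_width: 0.0595
```

>>> apply_moves --deltas '[{"tx":0,"ty":0.003,"tz":0,"turn":0,"gripper":0.07},{"tx":0,"ty":0.006,"tz":0,"turn":0,"gripper":0.07},{"tx":0,"ty":0.009,"tz":0,"turn":0,"gripper":0.07},{"tx":0,"ty":0.012,"tz":0,"turn":0,"gripper":0.07}]'

```text
time_s: 4.7
tcp_pos: [0.6173, 0.0386, 0.1013]
eef_rot: [-90.0, -0.0, 150.2]
contact_force: [-0.4, -0.5, -0.4]
gripper_width: 0.0699
```

```bash
cat > v.py <<'E'
from look import *
tag=sys.argv[1]
look(tag,('wrist','scene','side'))
s=r.get_state(); print(s['moment'].round(3),s['contact_force'].round(2),s['gripper_width'])
P=[cv2.imread(f'pics/{tag}_{n}.png') for n in ('wrist','scene','side')]
f=lambda a,k:cv2.resize(a,(k,k),interpolation=2)
o=np.hstack([f(P[0][130:290,195:355],400),f(P[1][165:275,215:325],400)])
o=np.hstack([f(P[0][140:280,210:350],390),f(P[2][150:250,190:290],390)])
cv2.imwrite(f'pics/{tag}_v.png',cv2.convertScaleAbs(o,alpha=1.5))
E
python3 v.py l
```

```text
4.7 [0.6173 0.0386 0.1013] [-8.9990e+01 -1.0000e-02  1.5016e+02]
4.75 [0.6169 0.0385 0.1007] [-8.9960e+01 -5.0000e-02  1.5015e+02]
4.8 [0.617  0.0385 0.101 ] [-8.9960e+01 -4.0000e-02  1.5016e+02]
[-0.114  0.031  0.02 ] [-0.06  0.28 -0.18] 0.07018038413085949
```

View pics/l_v.png

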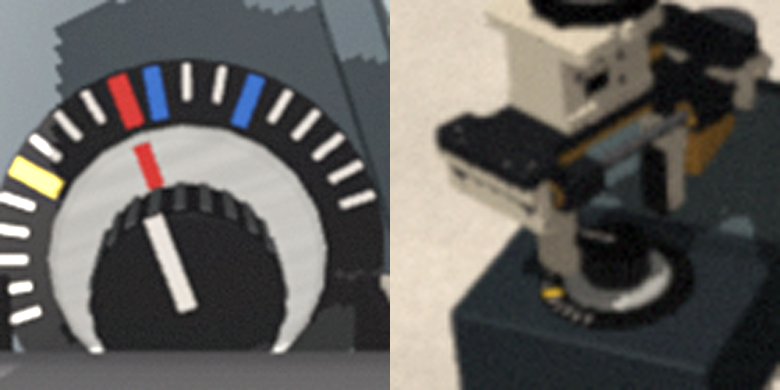

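```bash
cat > tip.py <<'E'
from look import *
tag=sys.argv[1]
Z=np.load(tag+'_wrist.npz'); K,e,R=cam('wrist',camera_info('wrist'),Z['tcp'],Z['rot'])
Rt=Ro.from_euler('xyz',Z['rot'],degrees=True).as_matrix(); d=Z['d']
vs,us=np.nonzero(d>0); D=d[vs,us]
W=(R@np.stack([(us-K[0,2])/K[0,0]*D,-(vs-K[1,2])/K[1,1]*D,-D])).T+e; T=(W-Z['tcp'])@Rt
for lo,hi in ((-.06,-.022),(.022,.06)):
    m=(T[:,2]>lo)&(T[:,2]<hi)&(W[:,2]>.1)&(W[:,2]<.2)&(abs(T[:,0])<.025)
    q=np.argsort(W[m,2])[:12]; print(m.sum(),np.c_[us[m],vs[m]][q[::3]].tolist(),T[m][q[::3]].round(4).tolist(),W[m][q,2].round(4))
E
python3 tip.py l; python3 tip.py j; python3 tip.py g
```

```text
2868 [[213, 238], [209, 238], [207, 238], [213, 241]] [[-0.0097, -0.0188, -0.0362], [-0.01, -0.0194, -0.0383], [-0.0101, -0.0198, -0.0394], [-0.0084, -0.02, -0.0361]] [0.12   0.1203 0.1206 0.1207 0.1208 0.121  0.121  0.1211 0.1211 0.1212
 0.1213 0.1213]
2632 [[339, 238], [338, 238], [339, 239], [338, 240]] [[-0.0096, -0.0183, 0.0351], [-0.01, -0.0194, 0.0343], [-0.0095, -0.0197, 0.0348], [-0.009, -0.02, 0.0342]] [0.1196 0.1197 0.1204 0.1206 0.1207 0.121  0.121  0.1211 0.1212 0.1213
 0.1213 0.1213]
230 [[233, 239], [230, 239], [236, 239], [227, 239]] [[-0.0112, -0.0241, -0.0242], [-0.0114, -0.0245, -0.0257], [-0.0116, -0.025, -0.0224], [-0.0116, -0.0251, -0.0273]] [0.1377 0.1378 0.1379 0.1381 0.1384 0.1384 0.1386 0.1386 0.1387 0.1387
 0.1388 0.1389]
128 [[324, 239], [326, 239], [318, 239], [325, 240]] [[-0.0112, -0.024, 0.0256], [-0.0114, -0.0245, 0.0266], [-0.0115, -0.0249, 0.0222], [-0.0112, -0.0254, 0.0259]] [0.1377 0.1379 0.1381 0.1381 0.1383 0.1385 0.1385 0.1385 0.1386 0.139
 0.139  0.1392]
773 [[205, 255], [204, 238], [205, 253], [204, 239]] [[0.0008, -0.0185, -0.0415], [-0.0099, -0.0192, -0.0412], [-0.0009, -0.0195, -0.0411], [-0.0094, -0.0196, -0.0411]] [0.1752 0.1758 0.1759 0.1759 0.1759 0.1761 0.1762 0.1762 0.1762 0.1763
 0.1763 0.1765]
771 [[350, 238], [347, 238], [347, 241], [352, 238]] [[-0.0098, -0.019, 0.0411], [-0.01, -0.0195, 0.0393], [-0.0083, -0.0197, 0.0394], [-0.0102, -0.02, 0.042]] [0.1758 0.1759 0.1759 0.1763 0.1764 0.1764 0.1764 0.1764 0.1765 0.1768
 0.1768 0.1768]
```

>>> apply_moves --deltas '[{"tx":0,"ty":0.006,"tz":0,"turn":0,"gripper":0.07},{"tx":0,"ty":0.012,"tz":0,"turn":0,"gripper":0.07},{"tx":0,"ty":0.018,"tz":0,"turn":0,"gripper":0.07},{"tx":0,"ty":0.021,"tz":0,"turn":0,"gripper":0.07},{"tx":0,"ty":0.024,"tz":0,"turn":0,"gripper":0.07}]'

```text
time_s: 5.35
tcp_pos: [0.6173, 0.0385, 0.0772]
eef_rot: [-90.0, -0.0, 150.2]
contact_force: [-0.5, -0.3, -0.5]
gripper_width: 0.0701
```

>>> apply_moves --deltas '[{"tx":0,"ty":0,"tz":0,"turn":0,"gripper":0.05},{"tx":0,"ty":0,"tz":0,"turn":0,"gripper":0.046},{"tx":0,"ty":0,"tz":0,"turn":0,"gripper":0.038},{"tx":0,"ty":0,"tz":0,"turn":0,"gripper":0.03},{"tx":0,"ty":0,"tz":0,"turn":0,"gripper":0.03}]'

```text
time_s: 5.85
tcp_pos: [0.617, 0.0378, 0.0779]
eef_rot: [-89.9, -0.0, 150.2]
contact_force: [-1.3, -4.1, 1.9]
gripper_width: 0.0413
```

>>> apply_moves --deltas '[{"tx":0,"ty":0,"tz":0,"turn":0,"gripper":0.03},{"tx":0,"ty":0,"tz":0,"turn":0,"gripper":0.03},{"tx":0,"ty":0,"tz":0,"turn":0,"gripper":0.03}]'

```text
time_s: 6.15
tcp_pos: [0.617, 0.0378, 0.0779]
eef_rot: [-89.9, -0.0, 150.2]
contact_force: [-1.8, -5.6, 3.8]
gripper_width: 0.0414
```

```bash
python3 v.py n; python3 tip.py n
```

```text
6.15 [0.617  0.0378 0.0779] [-8.9940e+01 -1.0000e-02  1.5016e+02]
6.2 [0.6169 0.0378 0.0779] [-8.9930e+01 -1.0000e-02  1.5015e+02]
6.25 [0.617  0.0378 0.0779] [-8.9930e+01 -1.0000e-02  1.5015e+02]
[-1.87   0.84   0.048] [-2.34 -5.06  4.  ] 0.04109620084222098
4253 [[235, 240], [232, 240], [224, 239], [233, 241]] [[-0.01, -0.0226, -0.0233], [-0.0104, -0.0235, -0.0248], [-0.0111, -0.0237, -0.0291], [-0.01, -0.024, -0.0242]] [0.1004 0.1004 0.1006 0.1014 0.1014 0.1014 0.1016 0.1016 0.1018 0.1019
 0.102  0.1021]
6215 [[318, 240], [319, 241], [330, 239], [328, 239]] [[-0.0101, -0.0227, 0.0225], [-0.0101, -0.0242, 0.0229], [-0.0114, -0.0245, 0.0288], [-0.0114, -0.0246, 0.0277]] [0.1006 0.1009 0.102  0.1021 0.1022 0.1023 0.1024 0.1025 0.1025 0.1025
 0.1025 0.1026]
```

View pics/n_v.png

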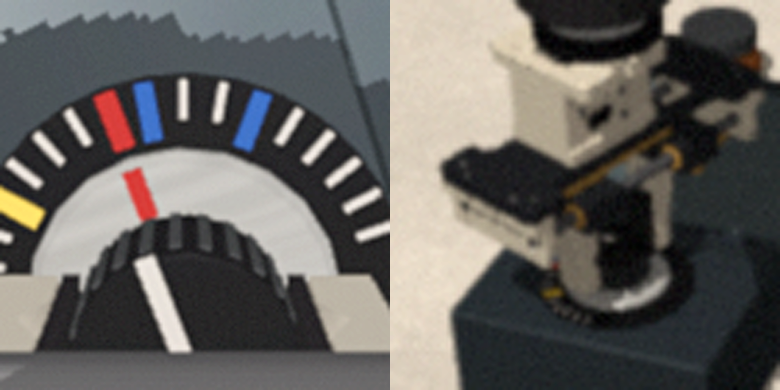

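>>> apply_moves --deltas '[{"tx":0,"ty":0,"tz":0.0008,"turn":0,"gripper":0.03},{"tx":0,"ty":0,"tz":0.0008,"turn":0,"gripper":0.03},{"tx":0,"ty":0,"tz":0.0008,"turn":0,"gripper":0.03}]'

```text
time_s: 6.6
tcp_pos: [0.617, 0.0378, 0.0779]
eef_rot: [-90.0, 0.0, 150.2]
contact_force: [-0.7, -3.2, 3.9]
gripper_width: 0.0416
```

>>> apply_moves --deltas '[{"tx":0,"ty":0,"tz":0,"turn":-0.04,"gripper":0.03},{"tx":0,"ty":0,"tz":0,"turn":-0.08,"gripper":0.03},{"tx":0,"ty":0,"tz":0,"turn":-0.12,"gripper":0.03},{"tx":0,"ty":0,"tz":0,"turn":-0.16,"gripper":0.03},{"tx":0,"ty":0,"tz":0,"turn":-0.2,"gripper":0.03}]'

```text
time_s: 7.1
tcp_pos: [0.6169, 0.0377, 0.0779]
eef_rot: [-90.0, 0.0, 161.7]
contact_force: [-2.6, -3.4, 4.4]
gripper_width: 0.0413
```

```bash
python3 -c "
from look import *
s=r.get_state(); print(s['moment'].round(3),s['contact_force'].round(2),s['eef_rot'],s['joints'].round(1),s['joint_torque'].round(3))"
```

```text
[-1.51   0.827 -0.002] [-2.55 -3.38  4.38] [-8.99801108e+01  3.28291597e-04  1.61710047e+02] [ 21.6  21.5 -16.2   0.  -52.3  50.1] [  2.358 -52.572  25.284   4.771   1.337  -0.598]
```

>>> apply_moves --deltas '[{"tx":0,"ty":0,"tz":0,"turn":-0.04,"gripper":0.03},{"tx":0,"ty":0,"tz":0,"turn":-0.08,"gripper":0.03},{"tx":0,"ty":0,"tz":0,"turn":-0.12,"gripper":0.03},{"tx":0,"ty":0,"tz":0,"turn":-0.16,"gripper":0.03},{"tx":0,"ty":0,"tz":0,"turn":-0.2,"gripper":0.03}]'

```text
time_s: 7.6
tcp_pos: [0.6169, 0.0375, 0.0779]
eef_rot: [-90.0, -0.0, 173.2]
contact_force: [-2.0, -4.1, 5.0]
gripper_width: 0.0413
```

```bash
cat > s.py <<'E'
from look import *
s=r.get_state(); print(s['time_s'],'M',s['moment'].round(3),'F',s['contact_force'].round(2),'yaw',s['eef_rot'][2].round(2),'p',s['tcp_pos'].round(4),'t6',s['joint_torque'][5].round(3),'w',s['gripper_width'].round(4))
E
python3 s.py
```

```text
Traceback (most recent call last):
  File "s.py", line 2, in <module>
    s=r.get_state(); print(s['time_s'],'M',s['moment'].round(3),'F',s['contact_force'].round(2),'yaw',s['eef_rot'][2].round(2),'p',s['tcp_pos'].round(4),'t6',s['joint_torque'][5].round(3),'w',s['gripper_width'].round(4))
                                                                                                                                                                                                ^^^^^^^^^^^^^^^^^^^^^^^^
AttributeError: 'float' object has no attribute 'round'
```

>>> apply_moves --deltas '[{"tx":0,"ty":0,"tz":0,"turn":-0.04,"gripper":0.03},{"tx":0,"ty":0,"tz":0,"turn":-0.08,"gripper":0.03},{"tx":0,"ty":0,"tz":0,"turn":-0.12,"gripper":0.03},{"tx":0,"ty":0,"tz":0,"turn":-0.16,"gripper":0.03},{"tx":0,"ty":0,"tz":0,"turn":-0.2,"gripper":0.03}]'

```text
time_s: 8.1
tcp_pos: [0.6169, 0.0374, 0.0779]
eef_rot: [-90.0, -0.0, -175.4]
contact_force: [-2.1, -4.9, 4.8]
gripper_width: 0.041
```

```bash
python3 s.py; python3 v.py o
```

```text
8.1 [0.6169 0.0374 0.0779] [-8.997e+01 -1.000e-02 -1.754e+02]
8.15 [0.6169 0.0374 0.0779] [-8.9970e+01 -1.0000e-02 -1.7526e+02]
8.2 [0.6169 0.0374 0.0779] [-8.9970e+01 -1.0000e-02 -1.7541e+02]
[-1.863  0.756 -0.137] [-1.8  -5.6   4.67] 0.0413323991173887Traceback (most recent call last):
  File "s.py", line 2, in <module>
    s=r.get_state(); print(s['time_s'],'M',s['moment'].round(3),'F',s['contact_force'].round(2),'yaw',s['eef_rot'][2].round(2),'p',s['tcp_pos'].round(4),'t6',s['joint_torque'][5].round(3),'w',s['gripper_width'].round(4))
                                                                                                                                                                                                ^^^^^^^^^^^^^^^^^^^^^^^^
AttributeError: 'float' object has no attribute 'round'
```

View pics/o_v.png

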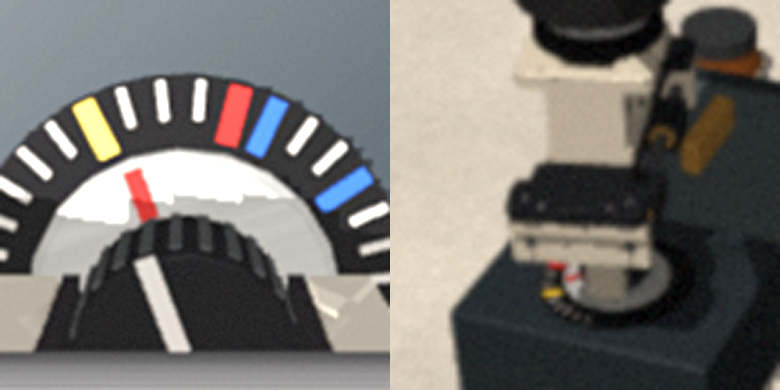

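>>> apply_moves --deltas '[{"tx":0,"ty":0,"tz":0,"turn":-0.025,"gripper":0.03},{"tx":0,"ty":0,"tz":0,"turn":-0.05,"gripper":0.03},{"tx":0,"ty":0,"tz":0,"turn":-0.075,"gripper":0.03},{"tx":0,"ty":0,"tz":0,"turn":-0.094,"gripper":0.03},{"tx":0,"ty":0,"tz":0,"turn":-0.094,"gripper":0.03}]'

```text
time_s: 8.75
tcp_pos: [0.6169, 0.0373, 0.0779]
eef_rot: [-90.0, -0.0, -170.1]
contact_force: [-1.7, -3.8, 4.4]
gripper_width: 0.0412
```

```bash
sed -i "s/s\['gripper_width'\].round(4)/round(s['gripper_width'],4)/" s.py; python3 s.py
cat > ang.py <<'E'
from look import *
tag=sys.argv[1]
Z=np.load(tag+'_wrist.npz'); C=cam('wrist',camera_info('wrist'),Z['tcp'],Z['rot']); p=Z['p']; hsv=cv2.cvtColor(p,cv2.COLOR_RGB2HSV)
c=np.array([.6172,.0384])
for nm,R,z in (("red",[((0,110,80),(8,255,255)),((170,110,80),(180,255,255))],None),("yel",[((20,90,120),(35,255,255))],.087),("blue",[((100,110,90),(125,255,255))],.087)):
    m=sum(cv2.inRange(hsv,*q) for q in R).astype(np.uint8); m[240:]=0
    k,l,st,ce=cv2.connectedComponentsWithStats(m)
    for i in range(1,k):
        if st[i,4]>=25:
            q=ray(C,*ce[i],.087)
            if nm=="red" and np.hypot(*(q[:2]-c))<.037: q=ray(C,*ce[i],.0935)
            print(nm,st[i,4],ce[i].round(1),'r %.4f a %.1f'%(np.hypot(*(q[:2]-c)),np.degrees(np.arctan2(q[1]-c[1],q[0]-c[0]))))
E
python3 v.py q; python3 ang.py n; python3 ang.py q
```

```text
8.75 M [-2.031  0.669 -0.219] F [-1.73 -3.78  4.36] yaw -170.07 p [0.6169 0.0373 0.0779] t6 0.465 w 0.0412
8.75 [0.6169 0.0373 0.0779] [-8.9970e+01 -2.0000e-02 -1.7007e+02]
8.8 [0.6169 0.0373 0.0779] [-8.997e+01 -1.000e-02 -1.701e+02]
8.85 [0.6169 0.0374 0.0779] [-8.997e+01 -1.000e-02 -1.701e+02]
[-2.002  0.735 -0.22 ] [-1.84 -5.75  4.77] 0.04146851335878743
red 188 [250.5 183. ] r 0.0424 a -10.5
red 122 [259.9 209.5] r 0.0276 a -11.7
yel 153 [214.8 213.8] r 0.0415 a 28.7
blue 146 [262.7 179.7] r 0.0426 a -20.2
blue 141 [300.1 182.8] r 0.0426 a -49.3
red 213 [299.8 182.9] r 0.0420 a -10.1
red 117 [260.1 209.9] r 0.0266 a 27.5
yel 198 [250.2 183.3] r 0.0416 a 29.3
blue 179 [311.1 188. ] r 0.0421 a -19.9
blue 168 [336.4 213. ] r 0.0422 a -49.2
```

View pics/q_v.png

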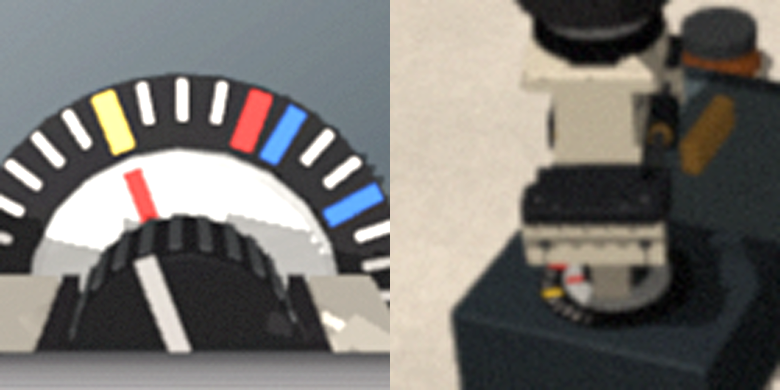

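>>> apply_moves --deltas '[{"tx":0,"ty":0,"tz":0,"turn":-0.015,"gripper":0.03},{"tx":0,"ty":0,"tz":0,"turn":-0.015,"gripper":0.03},{"tx":0,"ty":0,"tz":0,"turn":-0.015,"gripper":0.03},{"tx":0,"ty":0,"tz":0,"turn":-0.015,"gripper":0.03},{"tx":0,"ty":0,"tz":0,"turn":-0.015,"gripper":0.03}]'

```text
time_s: 9.4
tcp_pos: [0.6169, 0.0373, 0.0779]
eef_rot: [-90.0, -0.0, -169.2]
contact_force: [-1.7, -5.8, 4.6]
gripper_width: 0.0412
```

>>> apply_moves --deltas '[{"tx":0,"ty":0,"tz":0,"turn":0,"gripper":0.03},{"tx":0,"ty":0,"tz":0,"turn":0,"gripper":0.03},{"tx":0,"ty":0,"tz":0,"turn":0,"gripper":0.03},{"tx":0,"ty":0,"tz":0,"turn":0,"gripper":0.03},{"tx":0,"ty":0,"tz":0,"turn":0,"gripper":0.03}]'

```text
time_s: 9.9
tcp_pos: [0.6169, 0.0373, 0.0779]
eef_rot: [-90.0, -0.0, -169.2]
contact_force: [-1.6, -5.2, 4.5]
gripper_width: 0.0414
```

```bash
python3 s.py; python3 -c "
from look import *
look('t')"; python3 ang.py t
```

```text
9.9 M [-2.008  0.75  -0.155] F [-1.6  -5.23  4.54] yaw -169.24 p [0.6169 0.0373 0.0779] t6 0.166 w 0.0414
9.9 [0.6169 0.0373 0.0779] [-8.9970e+01 -1.0000e-02 -1.6924e+02]
red 212 [300.7 183.3] r 0.0420 a -10.0
red 115 [260.1 209.9] r 0.0267 a 28.5
yel 200 [251.2 183. ] r 0.0417 a 29.4
blue 177 [312.1 188.5] r 0.0422 a -19.9
blue 167 [336.7 213.9] r 0.0421 a -49.2
```

>>> apply_moves --deltas '[{"tx":0,"ty":0,"tz":0,"turn":0.04,"gripper":0.03},{"tx":0,"ty":0,"tz":0,"turn":0.08,"gripper":0.03},{"tx":0,"ty":0,"tz":0,"turn":0.12,"gripper":0.03},{"tx":0,"ty":0,"tz":0,"turn":0.16,"gripper":0.03},{"tx":0,"ty":0,"tz":0,"turn":0.2,"gripper":0.03}]'

```text
time_s: 10.45
tcp_pos: [0.6169, 0.0375, 0.0779]
eef_rot: [-90.0, -0.0, 179.2]
contact_force: [-1.1, -3.6, 3.7]
gripper_width: 0.0415
```

```bash
python3 s.py
```

```text
10.45 M [-1.744  0.88   0.011] F [-1.12 -3.61  3.7 ] yaw 179.23 p [0.6169 0.0375 0.0779] t6 0.588 w 0.0415
```

>>> apply_moves --deltas '[{"tx":0,"ty":0,"tz":0,"turn":0.04,"gripper":0.03},{"tx":0,"ty":0,"tz":0,"turn":0.08,"gripper":0.03},{"tx":0,"ty":0,"tz":0,"turn":0.12,"gripper":0.03},{"tx":0,"ty":0,"tz":0,"turn":0.16,"gripper":0.03},{"tx":0,"ty":0,"tz":0,"turn":0.2,"gripper":0.03}]'

```text
time_s: 10.95
tcp_pos: [0.6169, 0.0376, 0.0779]
eef_rot: [-90.0, -0.0, 167.8]
contact_force: [-1.3, -4.8, 5.0]
gripper_width: 0.0412
```

>>> apply_moves --deltas '[{"tx":0,"ty":0,"tz":0,"turn":0.04,"gripper":0.03},{"tx":0,"ty":0,"tz":0,"turn":0.08,"gripper":0.03},{"tx":0,"ty":0,"tz":0,"turn":0.12,"gripper":0.03},{"tx":0,"ty":0,"tz":0,"turn":0.16,"gripper":0.03},{"tx":0,"ty":0,"tz":0,"turn":0.2,"gripper":0.03}]'

```text
time_s: 11.45
tcp_pos: [0.617, 0.0377, 0.0779]
eef_rot: [-90.0, 0.0, 156.3]
contact_force: [-0.5, -3.2, 4.4]
gripper_width: 0.0415
```

>>> apply_moves --deltas '[{"tx":0,"ty":0,"tz":0,"turn":0.04,"gripper":0.03},{"tx":0,"ty":0,"tz":0,"turn":0.08,"gripper":0.03},{"tx":0,"ty":0,"tz":0,"turn":0.12,"gripper":0.03},{"tx":0,"ty":0,"tz":0,"turn":0.16,"gripper":0.03},{"tx":0,"ty":0,"tz":0,"turn":0.16,"gripper":0.03}]'

```text
time_s: 11.95
tcp_pos: [0.617, 0.0378, 0.0779]
eef_rot: [-90.0, 0.0, 147.2]
contact_force: [-1.7, -4.4, 4.9]
gripper_width: 0.041
```

```bash
python3 s.py
```

```text
11.95 M [-1.224  0.893 -0.081] F [-1.67 -4.36  4.93] yaw 147.21 p [0.617  0.0378 0.0779] t6 -0.489 w 0.041
```

>>> apply_moves --deltas '[{"tx":0,"ty":0,"tz":0,"turn":0.0,"gripper":0.03},{"tx":0,"ty":0,"tz":0,"turn":0.0,"gripper":0.03},{"tx":0,"ty":0,"tz":0,"turn":0.01,"gripper":0.03},{"tx":0,"ty":0,"tz":0,"turn":0.02,"gripper":0.03},{"tx":0,"ty":0,"tz":0,"turn":0.03,"gripper":0.03}]' --newtons 8

```text
time_s: 12.45
tcp_pos: [0.617, 0.0378, 0.0779]
eef_rot: [-90.0, 0.0, 145.6]
contact_force: [-1.9, -3.5, 5.4]
gripper_width: 0.0416
```

```bash
cat > w.py <<'E'
from look import *
tag=sys.argv[1]; M=[]
s=r.get_state(); M.append(s['moment'][2])
for n in range(1): 
    look(tag)
s=r.get_state(); M.append(s['moment'][2]); print('Mz',np.round(M,3),'F',s['contact_force'].round(1),'yaw',s['eef_rot'][2].round(2),'rightOf0 by tool',round(151.0-s['eef_rot'][2],1),'w',round(s['gripper_width'],4))
E
python3 w.py w0; python3 ang.py w0
```

```text
12.45 [0.617  0.0378 0.0779] [-9.0000e+01  1.0000e-02  1.4557e+02]
Mz [0.062 0.029] F [-2.9 -3.5  5.6] yaw 145.54 rightOf0 by tool 5.5 w 0.0421
red 185 [245.2 185.3] r 0.0421 a -9.6
red 124 [259.9 209.4] r 0.0273 a -14.9
yel 152 [212.2 218.5] r 0.0418 a 29.6
blue 144 [257.1 181. ] r 0.0421 a -19.5
blue 141 [294.7 181. ] r 0.0420 a -48.9
```

>>> apply_moves --deltas '[{"tx":0,"ty":0,"tz":0,"turn":0.01,"gripper":0.03},{"tx":0,"ty":0,"tz":0,"turn":0.02,"gripper":0.03},{"tx":0,"ty":0,"tz":0,"turn":0.03,"gripper":0.03},{"tx":0,"ty":0,"tz":0,"turn":0.04,"gripper":0.03},{"tx":0,"ty":0,"tz":0,"turn":0.05,"gripper":0.03}]'

```text
time_s: 13.0
tcp_pos: [0.617, 0.0379, 0.0779]
eef_rot: [-90.0, 0.0, 142.7]
contact_force: [-1.9, -4.1, 5.0]
gripper_width: 0.0417
```

```bash
python3 w.py w1; python3 ang.py w1|sed -n 1,2p
```

```text
13.0 [0.617  0.0379 0.0779] [-9.0000e+01  1.0000e-02  1.4271e+02]
Mz [0.106 0.091] F [-2.9 -2.6  5.8] yaw 142.67 rightOf0 by tool 8.3 w 0.0412
red 186 [242.  186.8] r 0.0421 a -9.6
red 123 [259.9 209.4] r 0.0273 a -17.6
```

>>> apply_moves --deltas '[{"tx":0,"ty":0,"tz":0,"turn":0.01,"gripper":0.03},{"tx":0,"ty":0,"tz":0,"turn":0.02,"gripper":0.03},{"tx":0,"ty":0,"tz":0,"turn":0.03,"gripper":0.03},{"tx":0,"ty":0,"tz":0,"turn":0.03,"gripper":0.03}]'

```text
time_s: 13.45
tcp_pos: [0.6171, 0.0379, 0.0779]
eef_rot: [-90.0, 0.0, 141.0]
contact_force: [-2.8, -3.1, 5.0]
gripper_width: 0.0416
```

```bash
python3 w.py w2; python3 ang.py w2|sed -n 1,2p
```

```text
13.45 [0.6171 0.0379 0.0779] [-9.0000e+01  1.0000e-02  1.4099e+02]
Mz [0.1   0.011] F [-2.1 -3.3  5.6] yaw 141.01 rightOf0 by tool 10.0 w 0.0421
red 184 [240.2 187.8] r 0.0421 a -9.6
red 123 [259.9 209.4] r 0.0273 a -19.2
```

Now in the gate zone; steps of about 1° per call, checking moment each time.

>>> apply_moves --deltas '[{"tx":0,"ty":0,"tz":0,"turn":0.006,"gripper":0.03},{"tx":0,"ty":0,"tz":0,"turn":0.012,"gripper":0.03},{"tx":0,"ty":0,"tz":0,"turn":0.018,"gripper":0.03},{"tx":0,"ty":0,"tz":0,"turn":0.024,"gripper":0.03}]'

```text
time_s: 13.9
tcp_pos: [0.6171, 0.0379, 0.0779]
eef_rot: [-90.0, 0.0, 139.6]
contact_force: [-2.1, -3.1, 5.1]
gripper_width: 0.0418
```

```bash
python3 w.py w3; python3 ang.py w3|sed -n 1,2p
```

```text
13.9 [0.6171 0.0379 0.0779] [-9.0010e+01  1.0000e-02  1.3961e+02]
Mz [0.03  0.018] F [-2.5 -2.7  5.2] yaw 139.59 rightOf0 by tool 11.4 w 0.0417
red 182 [238.7 188.7] r 0.0421 a -9.5
red 122 [259.9 209.5] r 0.0272 a -20.5
```

>>> apply_moves --deltas '[{"tx":0,"ty":0,"tz":0,"turn":0.006,"gripper":0.03},{"tx":0,"ty":0,"tz":0,"turn":0.012,"gripper":0.03},{"tx":0,"ty":0,"tz":0,"turn":0.018,"gripper":0.03},{"tx":0,"ty":0,"tz":0,"turn":0.024,"gripper":0.03}]'

```text
time_s: 14.35
tcp_pos: [0.6171, 0.0379, 0.0778]
eef_rot: [-90.0, 0.0, 138.2]
contact_force: [-2.0, -2.7, 4.9]
gripper_width: 0.0416
```

```bash
python3 w.py w4; python3 ang.py w4|sed -n 1,2p
```

```text
14.35 [0.6171 0.0379 0.0778] [-9.0010e+01  1.0000e-02  1.3824e+02]
Mz [0.009 0.031] F [-2.7 -2.2  4.5] yaw 138.21 rightOf0 by tool 12.8 w 0.0416
red 182 [237.3 189.6] r 0.0421 a -9.5
red 123 [260.  209.4] r 0.0273 a -21.9
```

>>> apply_moves --deltas '[{"tx":0,"ty":0,"tz":0,"turn":0.006,"gripper":0.03},{"tx":0,"ty":0,"tz":0,"turn":0.012,"gripper":0.03},{"tx":0,"ty":0,"tz":0,"turn":0.018,"gripper":0.03},{"tx":0,"ty":0,"tz":0,"turn":0.024,"gripper":0.03}]'

```text
time_s: 14.8
tcp_pos: [0.6171, 0.0379, 0.0779]
eef_rot: [-90.0, 0.0, 136.9]
contact_force: [-2.6, -3.1, 5.8]
gripper_width: 0.0413
```

```bash
python3 w.py w5; python3 ang.py w5|sed -n 1,2p
```

```text
14.8 [0.6171 0.0379 0.0779] [-9.0010e+01  1.0000e-02  1.3686e+02]
Mz [ 0.012 -0.094] F [-2.2 -3.3  5.6] yaw 136.83 rightOf0 by tool 14.2 w 0.0413
red 182 [235.8 190.3] r 0.0422 a -9.5
red 124 [259.9 209.2] r 0.0274 a -23.3
```

>>> apply_moves --deltas '[{"tx":0,"ty":0,"tz":0,"turn":0.006,"gripper":0.03},{"tx":0,"ty":0,"tz":0,"turn":0.012,"gripper":0.03},{"tx":0,"ty":0,"tz":0,"turn":0.018,"gripper":0.03},{"tx":0,"ty":0,"tz":0,"turn":0.024,"gripper":0.03}]'

```text
time_s: 15.25
tcp_pos: [0.6171, 0.038, 0.0778]
eef_rot: [-90.0, 0.0, 135.5]
contact_force: [-3.0, -3.6, 5.5]
gripper_width: 0.0419
```

```bash
python3 w.py w6; python3 ang.py w6|sed -n 1,2p
```

```text
15.25 [0.6171 0.038  0.0778] [-9.0010e+01  1.0000e-02  1.3549e+02]
Mz [-0.094 -0.065] F [-1.5 -2.2  4.9] yaw 135.46 rightOf0 by tool 15.5 w 0.0417
red 179 [234.4 191.3] r 0.0421 a -9.5
red 123 [260.  209.4] r 0.0272 a -24.5
```

>>> apply_moves --deltas '[{"tx":0,"ty":0,"tz":0,"turn":0.006,"gripper":0.03},{"tx":0,"ty":0,"tz":0,"turn":0.012,"gripper":0.03},{"tx":0,"ty":0,"tz":0,"turn":0.018,"gripper":0.03},{"tx":0,"ty":0,"tz":0,"turn":0.024,"gripper":0.03}]'

```text
time_s: 15.7
tcp_pos: [0.6171, 0.0379, 0.0778]
eef_rot: [-90.0, 0.0, 134.1]
contact_force: [-2.3, -2.6, 5.7]
gripper_width: 0.0419
```

```bash
python3 w.py w7; python3 ang.py w7|sed -n 1,2p
```

```text
15.7 [0.6171 0.0379 0.0778] [-9.0010e+01  1.0000e-02  1.3411e+02]
Mz [ 0.036 -0.053] F [-1.1 -3.2  4.7] yaw 134.08 rightOf0 by tool 16.9 w 0.0415
red 182 [233.1 192.3] r 0.0422 a -9.6
red 124 [259.9 209.4] r 0.0273 a -25.8
```

>>> apply_moves --deltas '[{"tx":0,"ty":0,"tz":0,"turn":0.006,"gripper":0.03},{"tx":0,"ty":0,"tz":0,"turn":0.012,"gripper":0.03},{"tx":0,"ty":0,"tz":0,"turn":0.018,"gripper":0.03},{"tx":0,"ty":0,"tz":0,"turn":0.024,"gripper":0.03}]'

```text
time_s: 16.15
tcp_pos: [0.6171, 0.0379, 0.0779]
eef_rot: [-90.0, 0.0, 132.7]
contact_force: [-2.4, -3.0, 4.8]
gripper_width: 0.0416
```

```bash
python3 w.py w8; python3 ang.py w8|sed -n 1,2p
```

```text
16.15 [0.6171 0.0379 0.0779] [-9.0020e+01  1.0000e-02  1.3274e+02]
Mz [0.067 0.001] F [-1.1 -1.9  5.2] yaw 132.71 rightOf0 by tool 18.3 w 0.0417
red 181 [231.9 193.4] r 0.0421 a -9.6
red 124 [259.9 209.4] r 0.0273 a -27.1
```

>>> apply_moves --deltas '[{"tx":0,"ty":0,"tz":0,"turn":0.006,"gripper":0.03},{"tx":0,"ty":0,"tz":0,"turn":0.012,"gripper":0.03},{"tx":0,"ty":0,"tz":0,"turn":0.018,"gripper":0.03},{"tx":0,"ty":0,"tz":0,"turn":0.024,"gripper":0.03}]'

```text
time_s: 16.6
tcp_pos: [0.6171, 0.0379, 0.0778]
eef_rot: [-90.0, 0.0, 131.4]
contact_force: [-2.3, -3.3, 5.9]
gripper_width: 0.0417
```

```bash
python3 w.py w9; python3 ang.py w9|sed -n 1,2p
```

```text
16.6 [0.6171 0.0379 0.0778] [-9.0010e+01  1.0000e-02  1.3136e+02]
Mz [0.064 0.023] F [-2.4 -1.7  5.7] yaw 131.34 rightOf0 by tool 19.7 w 0.042
red 179 [230.6 194.5] r 0.0421 a -9.6
red 124 [259.9 209.4] r 0.0273 a -28.5
```

>>> apply_moves --deltas '[{"tx":0,"ty":0,"tz":0,"turn":0.006,"gripper":0.03},{"tx":0,"ty":0,"tz":0,"turn":0.012,"gripper":0.03},{"tx":0,"ty":0,"tz":0,"turn":0.018,"gripper":0.03},{"tx":0,"ty":0,"tz":0,"turn":0.024,"gripper":0.03}]'

```text
time_s: 17.05
tcp_pos: [0.6171, 0.038, 0.0779]
eef_rot: [-90.0, 0.0, 130.0]
contact_force: [-1.9, -2.9, 5.2]
gripper_width: 0.0417
```

```bash
python3 w.py x0; python3 ang.py x0|sed -n 1,2p
```

```text
17.05 [0.6171 0.038  0.0779] [-9.0020e+01  1.0000e-02  1.2999e+02]
Mz [0.005 0.05 ] F [-1.6 -1.9  5.1] yaw 129.96 rightOf0 by tool 21.0 w 0.0418
red 180 [229.3 195.5] r 0.0421 a -9.6
red 125 [259.9 209.4] r 0.0272 a -29.8
```

>>> apply_moves --deltas '[{"tx":0,"ty":0,"tz":0,"turn":0.006,"gripper":0.03},{"tx":0,"ty":0,"tz":0,"turn":0.012,"gripper":0.03},{"tx":0,"ty":0,"tz":0,"turn":0.018,"gripper":0.03},{"tx":0,"ty":0,"tz":0,"turn":0.024,"gripper":0.03}]'

```text
time_s: 17.5
tcp_pos: [0.6171, 0.0379, 0.0778]
eef_rot: [-90.0, 0.0, 128.6]
contact_force: [-1.8, -2.6, 4.9]
gripper_width: 0.042
```

```bash
python3 w.py x1; python3 ang.py x1|sed -n 1,2p
```

```text
17.5 [0.6171 0.0379 0.0778] [-9.0010e+01  1.0000e-02  1.2861e+02]
Mz [0.05  0.008] F [-1.7 -4.   6. ] yaw 128.59 rightOf0 by tool 22.4 w 0.0416
red 184 [228.  196.5] r 0.0421 a -9.6
red 124 [259.9 209.4] r 0.0273 a -31.2
```

>>> apply_moves --deltas '[{"tx":0,"ty":0,"tz":0,"turn":0.006,"gripper":0.03},{"tx":0,"ty":0,"tz":0,"turn":0.012,"gripper":0.03},{"tx":0,"ty":0,"tz":0,"turn":0.018,"gripper":0.03},{"tx":0,"ty":0,"tz":0,"turn":0.024,"gripper":0.03}]'

```text
time_s: 17.95
tcp_pos: [0.6172, 0.038, 0.0778]
eef_rot: [-90.0, 0.0, 127.2]
contact_force: [-2.0, -2.8, 5.5]
gripper_width: 0.0412
```

```bash
python3 w.py x2; python3 ang.py x2|sed -n 1,2p
```

```text
17.95 [0.6172 0.038  0.0778] [-9.0020e+01  1.0000e-02  1.2723e+02]
Mz [ 0.071 -0.008] F [-1.5 -2.5  5.5] yaw 127.21 rightOf0 by tool 23.8 w 0.0417
red 170 [226.7 197.7] r 0.0422 a -9.5
red 124 [259.9 209.4] r 0.0273 a -32.4
```

>>> apply_moves --deltas '[{"tx":0,"ty":0,"tz":0,"turn":0.006,"gripper":0.03},{"tx":0,"ty":0,"tz":0,"turn":0.012,"gripper":0.03},{"tx":0,"ty":0,"tz":0,"turn":0.018,"gripper":0.03},{"tx":0,"ty":0,"tz":0,"turn":0.024,"gripper":0.03}]'

```text
time_s: 18.4
tcp_pos: [0.6172, 0.038, 0.0779]
eef_rot: [-90.0, 0.0, 125.9]
contact_force: [-1.8, -1.5, 5.4]
gripper_width: 0.0419
```

```bash
python3 w.py x3; python3 ang.py x3|sed -n 1,2p
```

```text
18.4 [0.6172 0.038  0.0779] [-9.0020e+01  1.0000e-02  1.2586e+02]
Mz [ 0.047 -0.013] F [-3.  -2.6  5.5] yaw 125.83 rightOf0 by tool 25.2 w 0.0415
red 177 [225.3 198.6] r 0.0423 a -9.5
red 124 [259.9 209.4] r 0.0272 a -33.8
```

>>> apply_moves --deltas '[{"tx":0,"ty":0,"tz":0,"turn":0.006,"gripper":0.03},{"tx":0,"ty":0,"tz":0,"turn":0.012,"gripper":0.03},{"tx":0,"ty":0,"tz":0,"turn":0.018,"gripper":0.03},{"tx":0,"ty":0,"tz":0,"turn":0.024,"gripper":0.03}]'

```text
time_s: 18.85
tcp_pos: [0.6172, 0.038, 0.0779]
eef_rot: [-90.0, 0.0, 124.5]
contact_force: [-1.8, -2.4, 5.7]
gripper_width: 0.0418
```

```bash
python3 w.py x4; python3 ang.py x4|sed -n 1,2p
```

```text
18.85 [0.6172 0.038  0.0779] [-9.0030e+01  1.0000e-02  1.2448e+02]
Mz [0.106 0.114] F [-1.5 -1.1  5.2] yaw 124.46 rightOf0 by tool 26.5 w 0.0418
red 177 [224.4 200. ] r 0.0422 a -9.5
red 124 [259.9 209.4] r 0.0273 a -35.0
```

>>> apply_moves --deltas '[{"tx":0,"ty":0,"tz":0,"turn":0.006,"gripper":0.03},{"tx":0,"ty":0,"tz":0,"turn":0.012,"gripper":0.03},{"tx":0,"ty":0,"tz":0,"turn":0.018,"gripper":0.03},{"tx":0,"ty":0,"tz":0,"turn":0.024,"gripper":0.03}]'

```text
time_s: 19.3
tcp_pos: [0.6173, 0.038, 0.0779]
eef_rot: [-90.0, 0.0, 123.1]
contact_force: [-1.5, -3.6, 5.0]
gripper_width: 0.0413
```

```bash
python3 w.py x5; python3 ang.py x5|sed -n 1,2p
```

```text
19.3 [0.6173 0.038  0.0779] [-9.003e+01  2.000e-02  1.231e+02]
Mz [0.251 0.18 ] F [-1.3 -3.6  4.7] yaw 123.07 rightOf0 by tool 27.9 w 0.0413
red 179 [223.4 201.3] r 0.0421 a -9.5
red 124 [259.7 209.6] r 0.0272 a -36.0
```

>>> apply_moves --deltas '[{"tx":0,"ty":0,"tz":0,"turn":0.004,"gripper":0.03},{"tx":0,"ty":0,"tz":0,"turn":0.008,"gripper":0.03}]'

```text
time_s: 19.55
tcp_pos: [0.6173, 0.0379, 0.0778]
eef_rot: [-90.0, 0.0, 122.6]
contact_force: [-1.8, -3.9, 4.9]
gripper_width: 0.042
```

```bash
python3 w.py x6; python3 ang.py x6|sed -n 1,2p
```

```text
19.55 [0.6173 0.0379 0.0778] [-9.0030e+01  2.0000e-02  1.2263e+02]
Mz [0.272 0.184] F [-1.1 -3.2  4.9] yaw 122.6 rightOf0 by tool 28.4 w 0.0417
red 179 [223.  201.9] r 0.0421 a -9.5
red 125 [259.5 209.8] r 0.0272 a -36.2
```

>>> apply_moves --deltas '[{"tx":0,"ty":0,"tz":0,"turn":-0.012,"gripper":0.03},{"tx":0,"ty":0,"tz":0,"turn":-0.012,"gripper":0.05},{"tx":0,"ty":0,"tz":0,"turn":-0.012,"gripper":0.07},{"tx":0,"ty":0,"tz":0,"turn":-0.012,"gripper":0.07},{"tx":0,"ty":0,"tz":0,"turn":-0.012,"gripper":0.07}]'

```text
time_s: 20.1
tcp_pos: [0.6169, 0.0381, 0.0773]
eef_rot: [-90.0, -0.0, 123.3]
contact_force: [-0.6, 0.6, -0.4]
gripper_width: 0.0669
```

>>> apply_moves --deltas '[{"tx":0,"ty":0,"tz":0,"turn":0,"gripper":0.07},{"tx":0,"ty":-0.01,"tz":0,"turn":0,"gripper":0.07},{"tx":0,"ty":-0.03,"tz":0,"turn":0,"gripper":0.07},{"tx":0,"ty":-0.055,"tz":0,"turn":0,"gripper":0.07},{"tx":0,"ty":-0.08,"tz":0,"turn":0,"gripper":0.07}]'

```text
time_s: 20.6
tcp_pos: [0.617, 0.0378, 0.1592]
eef_rot: [-90.0, 0.0, 123.3]
contact_force: [1.5, -0.0, 0.5]
gripper_width: 0.0699
```

```bash
python3 w.py y0; python3 ang.py y0; python3 s.py; python3 -c "
from look import *
p=cv2.imread('pics/y0_wrist.png'); cv2.imwrite('pics/y1.png',cv2.convertScaleAbs(p[0:300,100:560],alpha=1.4))"
```

```text
20.6 [0.617  0.0378 0.1592] [-9.0010e+01  1.0000e-02  1.2329e+02]
Mz [0.031 0.005] F [2.2 0.8 5. ] yaw 123.34 rightOf0 by tool 27.7 w 0.0702
red 105 [239.4 177. ] r 0.0420 a -9.6
red 52 [263.7 182.7] r 0.0270 a -34.5
yel 100 [227.8 206.8] r 0.0417 a 29.7
blue 67 [269.  161.3] r 0.0421 a -48.7
blue 91 [245.5 171.2] r 0.0421 a -19.3
20.65 M [ 0.018 -0.444  0.005] F [2.17 0.85 5.04] yaw 123.34 p [0.6195 0.0381 0.1642] t6 -0.005 w 0.0702
```

View pics/y1.png

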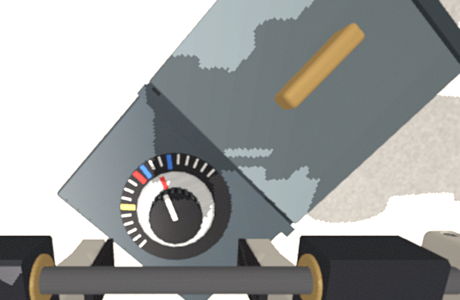

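```bash
cat > hd.py <<'E'
from look import *
tag=sys.argv[1]
Z=np.load(tag+'_wrist.npz'); C=cam('wrist',camera_info('wrist'),Z['tcp'],Z['rot']); p=Z['p']; d=Z['d']; hsv=cv2.cvtColor(p,cv2.COLOR_RGB2HSV)
K,e,R=C
m=cv2.inRange(hsv,(8,80,60),(25,255,255)); m[235:]=0
k,l,st,ce=cv2.connectedComponentsWithStats(m); i=1+np.argmax(st[1:,4]); vs,us=np.nonzero(l==i); D=d[vs,us]
W=(R@np.stack([(us-K[0,2])/K[0,0]*D,-(vs-K[1,2])/K[1,1]*D,-D])).T+e
t=W[:,2]>.112; print(st[i],t.sum())
# rays at z=.115 for pixels on top
Q=np.array([ray(C,u,v,.115)[:2] for u,v in zip(us[t],vs[t])])
c,s,a=cv2.minAreaRect((Q*1000).astype(np.float32)); print('rect',c,s,a,'mean',Q.mean(0).round(4)); 
x=Q-Q.mean(0); w,V=np.linalg.eigh(x.T@x); print('long axis yaw',np.degrees(np.arctan2(V[1,1],V[0,1])))
E
python3 hd.py y0; python3 hd.py c
```

```text
[ 375   23   90   86 2554] 2048
rect (595.5778198242188, -107.16607666015625) (63.73613739013672, 15.52947998046875) 79.89479064941406 mean [ 0.5944 -0.1081]
long axis yaw 80.34386893452721
[ 352   36   38   82 1733] 1349
rect (594.797119140625, -108.0513687133789) (63.24053955078125, 14.12859058380127) 80.64747619628906 mean [ 0.5945 -0.1091]
long axis yaw 80.43514510649452
```

>>> apply_moves --deltas '[{"tx":-0.022,"ty":0,"tz":0.02,"turn":0.148,"gripper":0.06},{"tx":-0.044,"ty":0,"tz":0.04,"turn":0.296,"gripper":0.05},{"tx":-0.066,"ty":0,"tz":0.06,"turn":0.444,"gripper":0.04},{"tx":-0.088,"ty":0,"tz":0.08,"turn":0.592,"gripper":0.04},{"tx":-0.11,"ty":0,"tz":0.0986,"turn":0.74,"gripper":0.04}]'

```text
time_s: 21.15
tcp_pos: [0.5947, -0.1093, 0.1585]
eef_rot: [-90.1, -0.0, 80.5]
contact_force: [0.1, -0.9, 0.5]
gripper_width: 0.0409
```

>>> apply_moves --deltas '[{"tx":0,"ty":0,"tz":0,"turn":0.009,"gripper":0.04},{"tx":0,"ty":0,"tz":0,"turn":0.009,"gripper":0.04}]'

```text
time_s: 21.35
tcp_pos: [0.595, -0.1088, 0.1583]
eef_rot: [-90.0, -0.0, 80.3]
contact_force: [0.8, 0.3, 0.3]
gripper_width: 0.04
```

```bash
python3 s.py; python3 w.py z0; python3 hd.py z0;  python3 -c "
from look import *
p=cv2.imread('pics/z0_wrist.png'); cv2.imwrite('pics/z1.png',cv2.convertScaleAbs(p[100:340,100:460],alpha=1.4))"
```

```text
21.35 M [0.012 0.013 0.022] F [0.78 0.34 0.3 ] yaw 80.35 p [ 0.595  -0.1088  0.1583] t6 -0.311 w 0.04
21.35 [ 0.595  -0.1088  0.1583] [-9.005e+01 -2.000e-02  8.035e+01]
Mz [ 0.022 -0.003] F [ 0.8 -0.5  0.7] yaw 80.43 rightOf0 by tool 70.6 w 0.0405
[ 270  175   18   60 1043] 983
rect (591.6668090820312, -118.02381896972656) (44.34614562988281, 13.212075233459473) 80.0860366821289 mean [ 0.5919 -0.1184]
long axis yaw 79.96038549207451
```

View pics/z1.png

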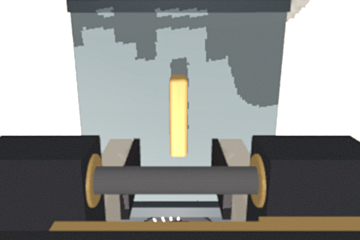

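>>> apply_moves --deltas '[{"tx":0,"ty":0.03,"tz":0,"turn":0,"gripper":0.04},{"tx":0,"ty":0.055,"tz":0,"turn":0,"gripper":0.04},{"tx":0,"ty":0.07,"tz":0,"turn":0,"gripper":0.04},{"tx":0,"ty":0.079,"tz":0,"turn":0,"gripper":0.04},{"tx":0,"ty":0.082,"tz":0,"turn":0,"gripper":0.04}]'

```text
time_s: 21.9
tcp_pos: [0.5948, -0.1075, 0.075]
eef_rot: [-89.9, 0.0, 80.5]
contact_force: [-0.4, 0.1, 0.9]
gripper_width: 0.04
```

>>> apply_moves --deltas '[{"tx":0,"ty":0,"tz":0,"turn":0,"gripper":0.03},{"tx":0,"ty":0,"tz":0,"turn":0,"gripper":0.02},{"tx":0,"ty":0,"tz":0,"turn":0,"gripper":0.005},{"tx":0,"ty":0,"tz":0,"turn":0,"gripper":0.005},{"tx":0,"ty":0,"tz":0,"turn":0,"gripper":0.005}]' --newtons 20

```text
time_s: 22.4
tcp_pos: [0.5931, -0.108, 0.0761]
eef_rot: [-89.8, 0.0, 80.4]
contact_force: [-7.4, 4.4, 6.9]
gripper_width: 0.0142
```

```bash
python3 s.py; python3 w.py zz;  python3 -c "
from look import *
p=cv2.imread('pics/zz_wrist.png'); cv2.imwrite('pics/zz1.png',cv2.convertScaleAbs(p[100:340,100:460],alpha=1.4))"
```

```text
22.4 M [ 1.248  2.617 -0.01 ] F [-7.39  4.38  6.95] yaw 80.35 p [ 0.5931 -0.108   0.0761] t6 -0.009 w 0.0142
22.4 [ 0.5931 -0.108   0.0761] [-89.84   0.    80.35]
Mz [-0.01  -0.032] F [-6.   3.5  7.5] yaw 80.35 rightOf0 by tool 70.6 w 0.0141
```

View pics/zz1.png

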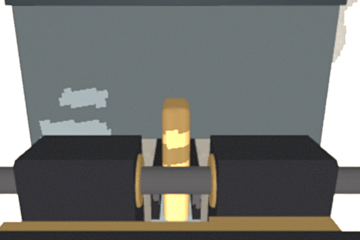

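>>> apply_moves --deltas '[{"tx":0,"ty":0,"tz":0.002,"turn":0,"gripper":0.005},{"tx":0,"ty":0,"tz":0.004,"turn":0,"gripper":0.005},{"tx":0,"ty":0,"tz":0.006,"turn":0,"gripper":0.005},{"tx":0,"ty":0,"tz":0.008,"turn":0,"gripper":0.005},{"tx":0,"ty":0,"tz":0.01,"turn":0,"gripper":0.005}]'

```text
time_s: 22.95
tcp_pos: [0.5856, -0.1066, 0.0761]
eef_rot: [-90.1, 0.0, 80.4]
contact_force: [2.1, -1.5, 2.4]
gripper_width: 0.0139
```

```bash
python3 s.py
```

```text
22.95 M [-0.695 -0.614 -0.016] F [ 2.13 -1.47  2.37] yaw 80.39 p [ 0.5856 -0.1066  0.0761] t6 0.04 w 0.0139
```

>>> apply_moves --deltas '[{"tx":0,"ty":0,"tz":0.008,"turn":0,"gripper":0.005},{"tx":0,"ty":0,"tz":0.016,"turn":0,"gripper":0.005},{"tx":0,"ty":0,"tz":0.024,"turn":0,"gripper":0.005},{"tx":0,"ty":0,"tz":0.032,"turn":0,"gripper":0.005},{"tx":0,"ty":0,"tz":0.04,"turn":0,"gripper":0.005}]'

```text
time_s: 23.45
tcp_pos: [0.5452, -0.0998, 0.0761]
eef_rot: [-90.0, 0.0, 80.4]
contact_force: [2.8, -3.1, 5.0]
gripper_width: 0.0139
```

>>> apply_moves --deltas '[{"tx":0,"ty":0,"tz":0.008,"turn":0,"gripper":0.005},{"tx":0,"ty":0,"tz":0.016,"turn":0,"gripper":0.005},{"tx":0,"ty":0,"tz":0.024,"turn":0,"gripper":0.005},{"tx":0,"ty":0,"tz":0.032,"turn":0,"gripper":0.005},{"tx":0,"ty":0,"tz":0.038,"turn":0,"gripper":0.005}]'

```text
time_s: 23.95
tcp_pos: [0.5075, -0.0935, 0.0761]
eef_rot: [-90.0, 0.0, 80.4]
contact_force: [1.5, -3.3, 5.4]
gripper_width: 0.0137
```

```bash
python3 s.py
```

```text
23.95 M [-1.181 -0.649 -0.062] F [ 1.54 -3.32  5.44] yaw 80.4 p [ 0.5075 -0.0935  0.0761] t6 0.081 w 0.0137
```

>>> apply_moves --deltas '[{"tx":0,"ty":0,"tz":0.001,"turn":0,"gripper":0.005},{"tx":0,"ty":0,"tz":0.002,"turn":0,"gripper":0.005},{"tx":0,"ty":0,"tz":0.0025,"turn":0,"gripper":0.005},{"tx":0,"ty":0,"tz":0.003,"turn":0,"gripper":0.005},{"tx":0,"ty":0,"tz":0.003,"turn":0,"gripper":0.005}]'

```text
time_s: 24.45
tcp_pos: [0.5049, -0.093, 0.0761]
eef_rot: [-90.0, 0.0, 80.4]
contact_force: [1.3, -2.7, 5.7]
gripper_width: 0.0139
```

>>> apply_moves --deltas '[{"tx":0,"ty":0,"tz":0.0005,"turn":0,"gripper":0.005},{"tx":0,"ty":0,"tz":0.001,"turn":0,"gripper":0.005},{"tx":0,"ty":0,"tz":0.001,"turn":0,"gripper":0.005}]'

```text
time_s: 24.75
tcp_pos: [0.5043, -0.0929, 0.0761]
eef_rot: [-90.1, 0.0, 80.4]
contact_force: [2.8, -3.6, 4.6]
gripper_width: 0.014
```

```bash
python3 s.py
```

```text
24.75 M [-1.445 -1.036 -0.005] F [ 2.82 -3.57  4.59] yaw 80.4 p [ 0.5043 -0.0929  0.0761] t6 0.026 w 0.014
```

>>> apply_moves --deltas '[{"tx":0,"ty":0,"tz":0.0005,"turn":0,"gripper":0.005},{"tx":0,"ty":0,"tz":0.001,"turn":0,"gripper":0.005},{"tx":0,"ty":0,"tz":0.0015,"turn":0,"gripper":0.005},{"tx":0,"ty":0,"tz":0.0015,"turn":0,"gripper":0.005}]'

```text
time_s: 25.15
tcp_pos: [0.5043, -0.0929, 0.0761]
eef_rot: [-90.2, 0.0, 80.4]
contact_force: [9.2, -8.5, -1.2]
gripper_width: 0.014
```

```bash
python3 s.py
```

```text
25.15 M [-2.781 -3.152 -0.127] F [ 9.19 -8.49 -1.18] yaw 80.41 p [ 0.5043 -0.0929  0.0761] t6 0.038 w 0.014
```

>>> apply_moves --deltas '[{"tx":0,"ty":0,"tz":-0.0012,"turn":0,"gripper":0.005},{"tx":0,"ty":0,"tz":-0.0012,"turn":0,"gripper":0.02},{"tx":0,"ty":0,"tz":-0.0012,"turn":0,"gripper":0.036},{"tx":0,"ty":0,"tz":-0.0012,"turn":0,"gripper":0.036},{"tx":0,"ty":0,"tz":-0.0012,"turn":0,"gripper":0.036}]'

```text
time_s: 25.65
tcp_pos: [0.5032, -0.0926, 0.0753]
eef_rot: [-89.9, 0.0, 80.4]
contact_force: [-0.6, 0.3, 0.4]
gripper_width: 0.0343
```

>>> apply_moves --deltas '[{"tx":0,"ty":0,"tz":0,"turn":0,"gripper":0.036},{"tx":0,"ty":-0.02,"tz":0,"turn":0,"gripper":0.036},{"tx":0,"ty":-0.05,"tz":0,"turn":0,"gripper":0.036},{"tx":0,"ty":-0.09,"tz":0,"turn":0,"gripper":0.036},{"tx":0,"ty":-0.13,"tz":0,"turn":0,"gripper":0.036}]'

```text
time_s: 26.15
tcp_pos: [0.5033, -0.0928, 0.2068]
eef_rot: [-89.9, 0.0, 80.4]
contact_force: [0.9, 0.2, -0.3]
gripper_width: 0.0358
```

```bash
python3 s.py; python3 w.py fin; python3 hd.py fin; python3 -c "
from look import *
look('fin',('scene','side'))"
```

```text
26.15 M [ 0.003 -0.232  0.012] F [ 0.94  0.24 -0.28] yaw 80.38 p [ 0.5033 -0.0928  0.2068] t6 -0.006 w 0.0358
26.15 [ 0.5033 -0.0928  0.2068] [-8.993e+01  2.000e-02  8.038e+01]
Mz [0.012 0.056] F [ 2.9 -0.4  7.7] yaw 80.45 rightOf0 by tool 70.6 w 0.0358
[ 142  133   42   86 2899] 19
rect (598.6338500976562, -134.3020782470703) (74.31140899658203, 23.440332412719727) 73.00033569335938 mean [ 0.5976 -0.1337]
long axis yaw 75.92856700431993
26.2 [ 0.507  -0.0932  0.2142] [-9.052e+01 -3.000e-02  8.045e+01]
26.25 [ 0.5071 -0.0928  0.2114] [-90.53  -0.1   80.43]
```

View pics/fin_scene.png

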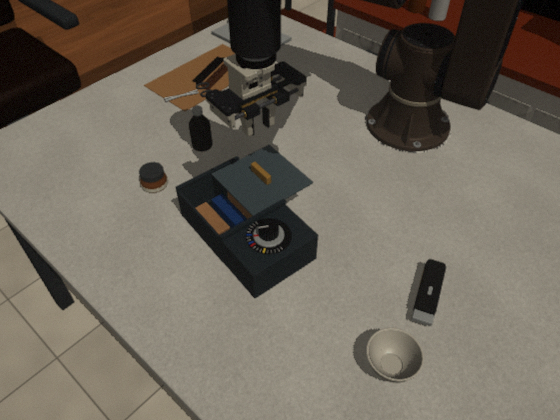

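View pics/fin_wrist.png

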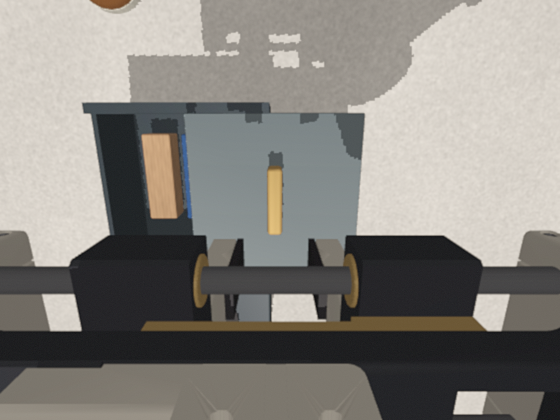

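```bash
python3 - <<'E'
from look import *
Z=np.load('fin_wrist.npz');C=cam('wrist',camera_info('wrist'),np.array([.5045,-.093,.209]),np.array([-90.2,0,80.4]))
print('wrist near end',ray(C,275,167.5,.115),'-> centre',ray(C,275,167.5,.115)[:2]+.032*np.array([.165,.986]))
S=cam('scene',camera_info('scene'))
for t in('d','fin'):
    p=np.load(t+'_scene.npz')['p'];hsv=cv2.cvtColor(p,cv2.COLOR_RGB2HSV);m=cv2.inRange(hsv,(10,110,60),(22,255,255));x=np.zeros_like(m);x[155:205,205:290]=m[155:205,205:290]
    k,l,st,ce=cv2.connectedComponentsWithStats(x);i=1+np.argmax(st[1:,4]);print(t,st[i],ray(S,*ce[i],.105).round(4))
E
python3 s.py
```

```text
wrist near end [ 0.50045923 -0.12520934  0.115     ] -> centre [ 0.50573923 -0.09365734]
d [219 179  20  23 135] [ 0.5922 -0.1056  0.105 ]
fin [251 162  20  23 174] [ 0.5028 -0.0918  0.105 ]
26.3 M [ 0.065  0.023 -0.05 ] F [-0.69  1.1  -1.37] yaw 80.39 p [ 0.5055 -0.0925  0.2084] t6 0.002 w 0.036
```

>>> apply_moves --deltas '[{"tx":0,"ty":0,"tz":0,"turn":0,"gripper":0.036},{"tx":0,"ty":0,"tz":0,"turn":0,"gripper":0.036},{"tx":0,"ty":0,"tz":0,"turn":0,"gripper":0.036}]'

```text
time_s: 26.6
tcp_pos: [0.5033, -0.0928, 0.2044]
eef_rot: [-89.9, 0.0, 80.4]
contact_force: [-0.7, -0.5, -0.8]
gripper_width: 0.0359
```

```bash
python3 -c "
from plant import r
print(r.close_job())"
```

```text
the job is handed in; nothing more can be done
None
```

The safe is open and the job is handed in; no verdict was reported. The arm's clock read 26.6 s, against the 67 s limit.

- **Dial left:** I turned it to the yellow mark. The last picture put the pointer about 1° short of the mark, inside the 5° tolerance. I held it there for about a second.
- **Dial right:** I went past zero in steps of about 1.4° with the grip reduced to 8 N, so the fingers would slip rather than force the stop. The turning moment rose from about 0.05 to about 0.2–0.27 N m, and the pointer began to lag the fingers by about 0.6°. It stopped at about 26° right, between the blue marks. I eased off and let go.
- **Cover:** it slid freely by its handle, then stopped moving as the load rose to about 12 N. Travel was 90.1 mm by the arm's reading and 90.5 mm by the scene camera. I released it and lifted clear.
- **Last look:** the cover is open with the contents showing. The jar, bowl, tonic and clipper look unmoved in the last scene picture, and the gripper touches nothing.

**One disagreement:** the fingertips were not 17 mm ahead of the tool point as stated. The wrist camera's depth showed them about 19–24 mm behind it. My first attempt to grip the knob therefore closed on air above it, without touching it. I set both grasps by the measured offset instead.

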